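# Set the length stop with the setup blocks and put the blocks away

## Task

Set the length stop from the setup blocks: draw the deep lid up off the block box and set it aside, then stand every block that is in the box on the stop rail's bed, thickness along the rail, in one row from the end block, and slide the stop up until the row is closed with no gaps. Then lift the blocks out again, leaving the stop where they set it, stand each one back in its own pocket in the box, and press the lid fully home. Only two or three of the four blocks are in the box at a time, the stop may have to be slid back first to make room, and the tape measure, pencil and notebook are to be left where they lie.

Things in the scene. Friction and masses are not known exactly. Their poses are not given: they have to be found in the camera images.
- rail: stop rail, fixed to the table: wooden board 250 (own x) x 74 (y) x 12 mm, origin under its middle. On it, centred on own y = -10 mm, a dark steel channel: bed 22 mm above the table between two lips 3 mm high, 32 mm apart. Steel end block fixed at the -x end; the stop slides on the bed. Rule along the +y side. Own +x points to the robot's left, within 0.3 rad
- rail_zero (a point): point on the bed, on the channel's centre line, at the foot of the end block's face; x points along the bed from the end block towards the stop, z up. The end block is 26 mm long, 44 mm tall above the bed and 20 mm wide, on a foot 30 mm wide and 10 mm high
- stop (a joint): distance from the end block's face to the stop's face in m, 0 to 0.130. Slides against about 2.5 N of friction and stays where it is left. Rightly set, it equals the sum of the thicknesses of the blocks in the box
- stop_face (a point): on the bed at the foot of the stop's flat face that looks at the end block, on the channel's centre line; axes as the rail's. Behind it (+x) the stop is 50 mm long; its face is 44 mm tall and 20 mm wide, on a shoe 30 mm wide and 10 mm high
- stop_grip (a point): middle of the stop's black thumb grip: 20 mm wide across the rail (own y), 22 mm long (own x), 43 to 73 mm above the bed. This point is 24 mm behind the stop's face and 52 mm above the bed
- block_box: box base, fixed to the table: plinth 190 (own x) x 74 x 10 mm, origin under its centre; on it a tongue 162 x 46 mm, up to 34 mm high, with four open pockets along y = 0, floors 10 mm up, 31 mm wide (y), each 5 mm longer (x) than its block is thick, centres at own x = -61.5 (20 mm block), -28 (25), +10.5 (30), +54 mm (35 mm block). Ball catches in its ends hold the lid
- lid: light wooden lid with a brass band round its rim, open below: 174 (own x) x 58 (y) x 57 mm tall, walls 4 mm; origin at the centre of its rim's plane, z up. Seated, its rim rests on the plinth 10 mm above the table, over the tongue by 24 mm with 2 mm of play all round; either way round fits. The catches hold it with 5 N; pressing it home takes 10 N. 225 g. Starts on the box
- block_20: ground steel setup block, slippery against its neighbours: 20 mm thick along its own x (this sets the stop), 26 mm along y, 50 mm tall along z, upright corners cut back 4 mm in x and 3 mm in y, about 188 g; origin at the centre of its underside. Starts standing in its own pocket under the lid, rising 26 mm above the tongue, or is absent (reads None); 2 or 3 of the four blocks are present
- block_25: ground steel setup block, slippery against its neighbours: 25 mm thick along its own x (this sets the stop), 26 mm along y, 50 mm tall along z, upright corners cut back 4 mm in x and 3 mm in y, about 236 g; origin at the centre of its underside. Starts standing in its own pocket under the lid, rising 26 mm above the tongue, or is absent (reads None); 2 or 3 of the four blocks are present
- block_30: ground steel setup block, slippery against its neighbours: 30 mm thick along its own x (this sets the stop), 26 mm along y, 50 mm tall along z, upright corners cut back 4 mm in x and 3 mm in y, about 283 g; origin at the centre of its underside. Starts standing in its own pocket under the lid, rising 26 mm above the tongue, or is absent (reads None); 2 or 3 of the four blocks are present
- block_35: ground steel setup block, slippery against its neighbours: 35 mm thick along its own x (this sets the stop), 26 mm along y, 50 mm tall along z, upright corners cut back 4 mm in x and 3 mm in y, about 330 g; origin at the centre of its underside. Starts standing in its own pocket under the lid, rising 26 mm above the tongue, or is absent (reads None); 2 or 3 of the four blocks are present
- tape: tape measure, 39 x 111 x 68 mm, loose bystander at the far left of the saw table, origin at the centre of its underside. Between it and the pencil the table beyond the rail and the box (x about 0.64 m, y -0.15 to 0.05 m) is clear, room for the lid; a fence 0.1 m high stands at x = 0.72 m
- pencil: green pencil, 126 mm long, loose bystander, origin at the centre of its underside
- notebook: spiral notebook, 126 x 82 x 11 mm, loose bystander, origin at the centre of its underside

How it is judged:
On the way, in this order (a step that is already met when the one before it is completed fails the run):
1. the lid has been drawn off the block box ((z of lid in the frame of block_box above 0.036 m or horizontal distance between lid and block_box above 0.09 m)), for 0.2 s.
2. every block of the box stands in the row on the bed between the end block and the stop, and the stop has closed the row with no gaps (stop within 2.5 mm of the sum of the thicknesses) (y of block_20 in the frame of rail_zero between -0.005 and 0.005 m and z of block_20 in the frame of rail_zero between -0.002 and 0.003 m and x of each of block_20, block_25, block_30, block_35 in the frame of rail_zero above 0 m and x of each of block_20, block_25, block_30, block_35 in the frame of stop_face below 0 m and angle between the x axis of each of block_20, block_25, block_30, block_35 and the x axis of rail, either way round below 0.15 rad and y of block_25 in the frame of rail_zero between -0.005 and 0.005 m and z of block_25 in the frame of rail_zero between -0.002 and 0.003 m and y of block_30 in the frame of rail_zero between -0.005 and 0.005 m and z of block_30 in the frame of rail_zero between -0.002 and 0.003 m and y of block_35 in the frame of rail_zero between -0.005 and 0.005 m and z of block_35 in the frame of rail_zero between -0.002 and 0.003 m and ((value of joint stop between 0.0425 and 0.0475 m and (height (world z) of block_20 above -5 m or height (world z) of rail above 5 m) and (height (world z) of block_25 above -5 m or height (world z) of rail above 5 m) and height (world z) of each of block_30, block_35 below -5 m) or (value of joint stop between 0.0475 and 0.0525 m and (height (world z) of block_20 above -5 m or height (world z) of rail above 5 m) and height (world z) of each of block_25, block_35 below -5 m and (height (world z) of block_30 above -5 m or height (world z) of rail above 5 m)) or (value of joint stop between 0.0525 and 0.0575 m and (height (world z) of block_20 above -5 m or height (world z) of rail above 5 m) and height (world z) of each of block_25, block_30 below -5 m and (height (world z) of block_35 above -5 m or height (world z) of rail above 5 m)) or (value of joint stop between 0.0525 and 0.0575 m and height (world z) of each of block_20, block_35 below -5 m and (height (world z) of block_25 above -5 m or height (world z) of rail above 5 m) and (height (world z) of block_30 above -5 m or height (world z) of rail above 5 m)) or (value of joint stop between 0.0575 and 0.0625 m and height (world z) of each of block_20, block_30 below -5 m and (height (world z) of block_25 above -5 m or height (world z) of rail above 5 m) and (height (world z) of block_35 above -5 m or height (world z) of rail above 5 m)) or (value of joint stop between 0.0625 and 0.0675 m and height (world z) of each of block_20, block_25 below -5 m and (height (world z) of block_30 above -5 m or height (world z) of rail above 5 m) and (height (world z) of block_35 above -5 m or height (world z) of rail above 5 m)) or (value of joint stop between 0.0725 and 0.0775 m and (height (world z) of block_20 above -5 m or height (world z) of rail above 5 m) and (height (world z) of block_25 above -5 m or height (world z) of rail above 5 m) and (height (world z) of block_30 above -5 m or height (world z) of rail above 5 m) and height (world z) of block_35 below -5 m) or (value of joint stop between 0.0775 and 0.0825 m and (height (world z) of block_20 above -5 m or height (world z) of rail above 5 m) and (height (world z) of block_25 above -5 m or height (world z) of rail above 5 m) and height (world z) of block_30 below -5 m and (height (world z) of block_35 above -5 m or height (world z) of rail above 5 m)) or (value of joint stop between 0.0825 and 0.0875 m and (height (world z) of block_20 above -5 m or height (world z) of rail above 5 m) and height (world z) of block_25 below -5 m and (height (world z) of block_30 above -5 m or height (world z) of rail above 5 m) and (height (world z) of block_35 above -5 m or height (world z) of rail above 5 m)) or (value of joint stop between 0.0875 and 0.0925 m and height (world z) of block_20 below -5 m and (height (world z) of block_25 above -5 m or height (world z) of rail above 5 m) and (height (world z) of block_30 above -5 m or height (world z) of rail above 5 m) and (height (world z) of block_35 above -5 m or height (world z) of rail above 5 m)))), for 0.3 s.
At the end, for the whole second after the job is handed in: stop's face within 2.5 mm of the blocks' summed thickness from the end block; each block at rest on its own pocket's floor (within 5 mm of its centre, 3 mm of the floor); lid seated on the plinth (within 2.5 mm in height, 4 mm sideways, 0.06 rad) (((value of joint stop between 0.0425 and 0.0475 m and (height (world z) of block_20 above -5 m or height (world z) of rail above 5 m) and (height (world z) of block_25 above -5 m or height (world z) of rail above 5 m) and height (world z) of each of block_30, block_35 below -5 m) or (value of joint stop between 0.0475 and 0.0525 m and (height (world z) of block_20 above -5 m or height (world z) of rail above 5 m) and height (world z) of each of block_25, block_35 below -5 m and (height (world z) of block_30 above -5 m or height (world z) of rail above 5 m)) or (value of joint stop between 0.0525 and 0.0575 m and (height (world z) of block_20 above -5 m or height (world z) of rail above 5 m) and height (world z) of each of block_25, block_30 below -5 m and (height (world z) of block_35 above -5 m or height (world z) of rail above 5 m)) or (value of joint stop between 0.0525 and 0.0575 m and height (world z) of each of block_20, block_35 below -5 m and (height (world z) of block_25 above -5 m or height (world z) of rail above 5 m) and (height (world z) of block_30 above -5 m or height (world z) of rail above 5 m)) or (value of joint stop between 0.0575 and 0.0625 m and height (world z) of each of block_20, block_30 below -5 m and (height (world z) of block_25 above -5 m or height (world z) of rail above 5 m) and (height (world z) of block_35 above -5 m or height (world z) of rail above 5 m)) or (value of joint stop between 0.0625 and 0.0675 m and height (world z) of each of block_20, block_25 below -5 m and (height (world z) of block_30 above -5 m or height (world z) of rail above 5 m) and (height (world z) of block_35 above -5 m or height (world z) of rail above 5 m)) or (value of joint stop between 0.0725 and 0.0775 m and (height (world z) of block_20 above -5 m or height (world z) of rail above 5 m) and (height (world z) of block_25 above -5 m or height (world z) of rail above 5 m) and (height (world z) of block_30 above -5 m or height (world z) of rail above 5 m) and height (world z) of block_35 below -5 m) or (value of joint stop between 0.0775 and 0.0825 m and (height (world z) of block_20 above -5 m or height (world z) of rail above 5 m) and (height (world z) of block_25 above -5 m or height (world z) of rail above 5 m) and height (world z) of block_30 below -5 m and (height (world z) of block_35 above -5 m or height (world z) of rail above 5 m)) or (value of joint stop between 0.0825 and 0.0875 m and (height (world z) of block_20 above -5 m or height (world z) of rail above 5 m) and height (world z) of block_25 below -5 m and (height (world z) of block_30 above -5 m or height (world z) of rail above 5 m) and (height (world z) of block_35 above -5 m or height (world z) of rail above 5 m)) or (value of joint stop between 0.0875 and 0.0925 m and height (world z) of block_20 below -5 m and (height (world z) of block_25 above -5 m or height (world z) of rail above 5 m) and (height (world z) of block_30 above -5 m or height (world z) of rail above 5 m) and (height (world z) of block_35 above -5 m or height (world z) of rail above 5 m))) and velocity of joint stop between -0.005 and 0.005 m/s and x of block_20 in the frame of block_box between -0.0665 and -0.0565 m and y of block_20 in the frame of block_box between -0.005 and 0.005 m and z of each of block_20, block_25, block_30, block_35 in the frame of block_box below 0.013 m and linear speed of each of block_20, block_25, block_30, block_35, lid below 0.02 m/s and x of block_25 in the frame of block_box between -0.033 and -0.023 m and y of block_25 in the frame of block_box between -0.005 and 0.005 m and x of block_30 in the frame of block_box between 0.0055 and 0.0155 m and y of block_30 in the frame of block_box between -0.005 and 0.005 m and x of block_35 in the frame of block_box between 0.049 and 0.059 m and y of block_35 in the frame of block_box between -0.005 and 0.005 m and z of lid in the frame of block_box between 0.007 and 0.0125 m and horizontal distance between lid and block_box below 0.004 m and angle between the x axis of lid and the x axis of block_box, either way round below 0.06 rad and angle between lid's own z axis and vertical below 0.06 rad); the robot touches nothing.
It fails at once if the tape measure is shifted by more than 5 cm (distance of tape from where it was at the start of the episode above 0.05 m).
It fails at once if the pencil is shifted by more than 5 cm (distance of pencil from where it was at the start of the episode above 0.05 m).
It fails at once if the notebook is shifted by more than 5 cm (distance of notebook from where it was at the start of the episode above 0.05 m).
Of block_20, block_25, block_30, block_35 only 2 to 3 are there at a start; the rules pass over those that are not, and their reading is None.
At some moment in a run one of lid may be knocked a few centimetres aside while the robot is not near it.
It also fails if it takes over 210 s, if anything falls off the work surface, if the arm or the gripper's body presses on something with over 40 N, if the wrist force passes 120 N, or if a joint passes its speed limit or range.

## Robot

A 6-joint arm with a two-finger parallel gripper is mounted at the origin on the work surface; the furniture and walls round the work are solid. World frame = base frame: x ahead of the robot, y to its left, z up, the work surface at z = 0. Lengths are in m, angles in rad, forces in N, time in s.
With the tool pointing down it reaches from about 0.4 to 0.825 m from the base axis. Payload 7 kg.
Tool frame: the origin (TCP) lies midway between the tips of the shut fingers; the grasp point (between the pads) lies 19 mm behind it; z points along the fingers, y is the line along which they close (so a half turn about z gives the same grasp; the last joint's range is limited). The gripper opens to 88 mm and grips with 3 to 60 N. Pads are 19 mm wide; open, the fingers measure 130 mm over their backs; the gripper's body (78 mm by 193 mm) begins 47 mm behind the grasp point.
Start: joints at [-0.867, 0.359, 0.012, 0, -1.224, -0.288], TCP at [0.273, -0.617, 0.227] pointing down, gripper open.
Joint ranges: [-3.07, 3.07], [-1.43, 2.12], [-1.02, 1.25], [-3.03, 1.67], [-3.05, -0], [-3.03, 3.03]. Speed limits (rad/s): [2.39, 2.39, 3.01, 3.14, 3.14, 3.14].

## Interface

Orientations are given as [roll, pitch, yaw] about the fixed x, y, z axes, in that order (R = Rz(yaw) Ry(pitch) Rx(roll)).
In Python, from station import monitor, viewer, arm gives the robot as it stands.
- The arm moves only by the tool move_arm, never from a script. Its argument "deltas" is a list that holds one entry, the list of rows, each a list of 7 numbers: the turn, a rotation vector about the tool's x, y, z in degrees, then the shift along the tool's x, y, z in m, then the finger opening in m, from 0 to 0.0876. A call has 1 to 12 rows; each row is the pose to reach, as a shift and turn from the pose commanded when the call began, along the tool's axes at that moment; what a row does not reach only later rows make up. A row lasts 1/12 s, in which the tool goes at most 41.7 mm and 7.16 degrees, less where a joint would pass 70% of its speed; a pose out of reach is approached as far as the arm can. A call with a gripper value outside its range is refused whole. The fingers move at their own pace and stop on an object; "force" is the grip in N (left out, the last holds). Time passes only in rows, so rows that repeat a pose let the fingers close. It gives the time, the measured TCP pose, the force and the opening at its end, in the units of the state.
- monitor.get_state(): the state, without advancing time (a new reading comes with each control period).
- viewer.grab_frame(name): name is "scene" or "top" or "wrist"; returns a dict with "frame" (400x640x3 uint8, blue, green, red), "vfov" (degrees; the focal length in pixels is half the picture's height over the tangent of half this angle, whatever the lens; pixels are square), "cx", "cy" (the principal point, pixels), "xyz" and "orientation" of the camera in the world; the wrist camera has in their place "hand_eye" (4x4, takes a point from camera to tool coordinates, whose origin is the TCP and whose axes are the flange's). Camera axes: x right, y down, z forward; pixel columns grow to the right and rows downward; lengths in m; the calibration is good to about 2 mm. A picture is of the moment at which its call begins: read the wrist's pose just before it. There is no depth.
- arm.job_done(): hands the job in, once; it reports no verdict.
The state is a dict: "t": time; "q": joint angles; "qd": joint speeds; "joint_efforts": joint torques, N m; "eef_pos": TCP position; "ee_rot": TCP orientation; "force": force on the tool from outside, world axes, zero at the start; "moment": the same for the moment, N m; "width": finger opening in m.
Only numpy, scipy, OpenCV 4.12 (cv2) and the standard library are available. Lean on these libraries where they do the work, as an engineer would, in place of code of your own. Each camera call takes 0.05 s, during which the arm holds its last target. There are 200 camera calls.

## Working session

There is one attempt and no reset: what is moved stays moved. The work goes in short steps, Python scripts to look and compute and a tool call to move; the robot and the scene stay as the last step left them, time stands still between calls to the robot, and variables do not carry over. Pictures are saved under pics/ and viewed, on a budget of 14 in all, crops included, one or two more only if the job needs it, and the job is handed in when it is done.

Besides the shell and the picture viewer there is one more tool, called after ">>>" in YAML: its name, and indented under it one key for each argument. move_arm: Moves the arm, as the interface text tells. Its arguments: {"type":"object","properties":{"deltas":{"type":"array","items":{"type":"array","items":{"type":"array","items":{"type":"number"}}}},"force":{"type":"number"}},"required":["deltas"]}

```bash
ls; mkdir -p pics
cat > h.py <<'E'
import numpy as np,cv2
from station import monitor,viewer,arm
from scipy.spatial.transform import Rotation as R
def cam(name):
    s=monitor.get_state(); f=viewer.grab_frame(name)
    h,w=f["frame"].shape[:2]; fl=h/2/np.tan(np.radians(f["vfov"])/2)
    if "hand_eye" in f:
        T=np.eye(4);T[:3,:3]=R.from_euler('xyz',s["ee_rot"]).as_matrix();T[:3,3]=s["eef_pos"]
        T=T@np.array(f["hand_eye"])
    else:
        T=np.eye(4);o=np.array(f["orientation"]);T[:3,:3]=o if o.shape==(3,3) else R.from_euler('xyz',o).as_matrix();T[:3,3]=f["xyz"]
    return f["frame"],dict(T=T,f=fl,cx=f["cx"],cy=f["cy"])
def ray(c,u,v,z):
    d=c["T"][:3,:3]@np.array([(u-c["cx"])/c["f"],(v-c["cy"])/c["f"],1]);o=c["T"][:3,3]
    return (o+d*(z-o[2])/d[2])
def proj(c,p):
    q=c["T"][:3,:3].T@(np.array(p)-c["T"][:3,3]); return q[:2]/q[2]*c["f"]+[c["cx"],c["cy"]]
E
python3 - <<'E'
from h import *
import pickle
s=monitor.get_state();print(s)
for n in("scene","top"):
    im,c=cam(n);cv2.imwrite(f"pics/{n}0.png",im);pickle.dump(c,open(n+".pkl","wb"));print(n,c)
E
```

```text
pics
{'t': 0.0, 'q': array([-8.66861636e-01,  3.59407657e-01,  1.10716064e-02, -3.54109000e-04,
       -1.22411895e+00, -2.88098301e-01]), 'qd': array([ 1.17915797e-03,  2.36326490e-03, -1.49649491e-05,  3.88772651e-04,
       -2.24567037e-04,  6.40528705e-05]), 'joint_efforts': array([-4.05343872e-04, -5.82710123e+01,  2.93040562e+01,  6.99718907e+00,
        6.58313889e-03, -1.79835492e-04]), 'eef_pos': array([ 0.27244608, -0.61703722,  0.2256141 ]), 'ee_rot': array([ 3.13990776e+00, -1.52157893e-04, -2.72587673e+00]), 'force': array([-0.45830428, -0.60068992,  0.73872368]), 'moment': array([-0.00725282,  0.0076115 ,  0.00091611]), 'width': 0.08756935481532746}
scene {'T': array([[ 0.7232267 , -0.38721503,  0.57184584, -0.11209221],
       [-0.69028041, -0.37970218,  0.6159052 , -0.88109404],
       [-0.02135664, -0.84017306, -0.5418977 ,  0.74679717],
       [ 0.        ,  0.        ,  0.        ,  1.        ]]), 'f': np.float64(496.1613766596639), 'cx': 324.28409402377844, 'cy': 186.69673278711193}
top {'T': array([[ 2.78229996e-02, -9.83188014e-01,  1.80463872e-01,
         3.64253461e-01],
       [-9.99598944e-01, -2.83182346e-02, -1.67943923e-04,
        -1.27336019e-01],
       [ 5.27553871e-03, -1.80386823e-01, -9.83581599e-01,
         1.21927119e+00],
       [ 0.00000000e+00,  0.00000000e+00,  0.00000000e+00,
         1.00000000e+00]]), 'f': np.float64(458.3987928051446), 'cx': 327.59445864451925, 'cy': 201.27287399544963}
```

View pics/top0.png

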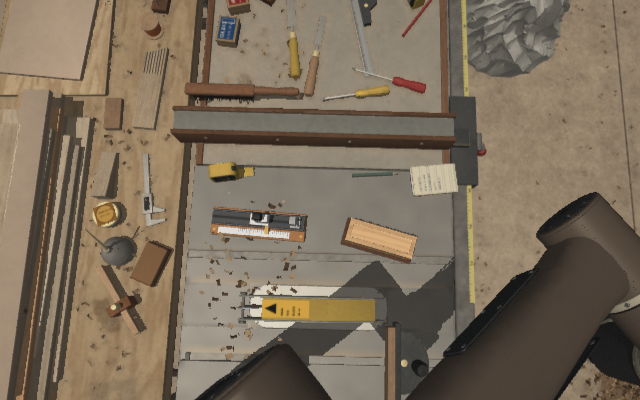

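View pics/scene0.png

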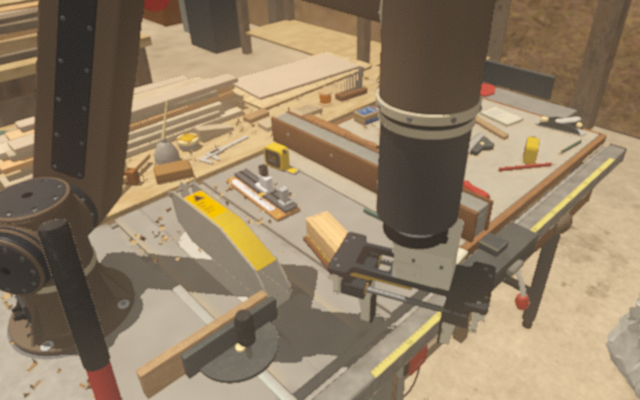

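Run:
```python
from h import *
import pickle
c=pickle.load(open("top.pkl","rb"));im=cv2.imread("pics/top0.png")
for n,u,v,z in [("boardTL",214,208,.012),("boardTR",307,215,.012),("boardBR",304,241,.012),("boardBL",211,233,.012),("lid",350,219,.067),("lid",418,237,.067),("lid",411,260,.067),("lid",343,242,.067),("tape",230,172,.05),("pencL",352,176,0),("pencR",397,173,0),("nb",433,180,0.01),("guardR",385,308,.12),("guardT",262,298,.12),("fence",310,135,.1),("fence bottom",310,150,0)]: print(n,ray(c,u,v,z).round(3))
f=viewer.grab_frame("wrist");print(np.array(f["hand_eye"]).round(3),f["vfov"],f["cx"],f["cy"])
# lid by colour
hsv=cv2.cvtColor(im,cv2.COLOR_BGR2HSV)
cr=im[150:330,180:480]; cv2.imwrite("pics/crop0.png",cv2.resize(cr,None,fx=2.6,fy=2.6,interpolation=cv2.INTER_CUBIC))
```

```text
boardTL [0.559 0.175 0.012]
boardTR [ 0.547 -0.074  0.012]
boardBR [ 0.478 -0.068  0.012]
boardBL [0.492 0.178 0.012]
lid [ 0.532 -0.186  0.067]
lid [ 0.491 -0.358  0.067]
lid [ 0.432 -0.34   0.067]
lid [ 0.473 -0.169  0.067]
tape [0.649 0.13  0.05 ]
pencL [ 0.66  -0.192  0.   ]
pencR [ 0.672 -0.315 -0.   ]
nb [ 0.653 -0.411  0.01 ]
guardR [ 0.316 -0.269  0.12 ]
guardT [0.331 0.02  0.12 ]
fence [ 0.74  -0.078  0.1  ]
fence bottom [ 0.73  -0.075  0.   ]
[[ 0.    -0.953 -0.302  0.081]
 [ 1.    -0.     0.001  0.001]
 [-0.001 -0.302  0.953 -0.159]
 [ 0.     0.     0.     1.   ]] 67.01538554907494 316.5087654087919 199.19780690732364
```

View pics/crop0.png

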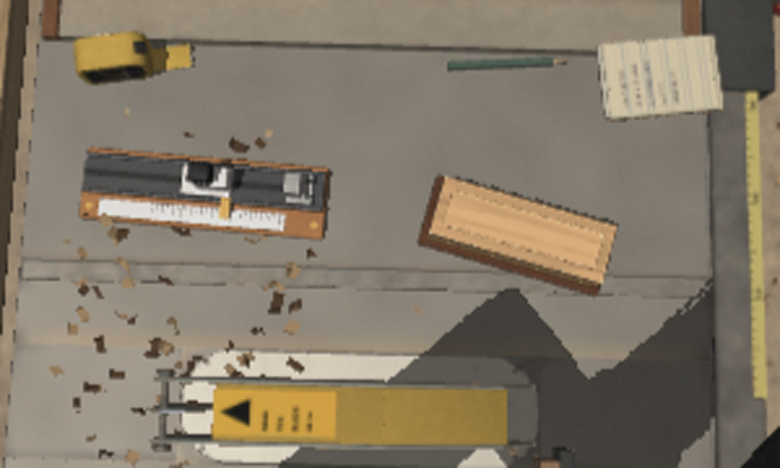

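```bash
cat > plan.py <<'E'
import sys
from h import *
def plan(x,y,z,yaw):
    s=monitor.get_state();M=R.from_euler('xyz',s["ee_rot"])
    yaw0=s["ee_rot"][2]
    T=R.from_euler('xyz',[np.pi,0,yaw0]).inv()
    d=T.apply(np.array([x,y,z])-s["eef_pos"])
    dy=(yaw-np.degrees(yaw0)+180)%360-180
    print("turn z %.2f"%-dy,"shift",d.round(4),"w %.4f"%s["width"],"pos",s["eef_pos"].round(4),"rot",np.degrees(s["ee_rot"]).round(2),"F",s["force"].round(2),"t",round(s["t"],1))
if __name__=="__main__": plan(*map(float,sys.argv[1:]))
E
python3 plan.py 0.482 -0.263 0.26 -103.5
```

```text
turn z -52.68 shift [-0.3347  0.2394 -0.0342] w 0.0875 pos [ 0.2724 -0.6172  0.2258] rot [ 1.7993e+02 -1.0000e-02 -1.5618e+02] F [-0.58  0.46  0.61] t 0.1
```

>>> move_arm:
  deltas:
    - [[0,0,-7,-0.04,0.02,-0.03,0.0876],[0,0,-14,-0.07,0.05,-0.034,0.0876],[0,0,-21,-0.105,0.075,-0.034,0.0876],[0,0,-28,-0.14,0.1,-0.034,0.0876],[0,0,-35,-0.175,0.125,-0.034,0.0876],[0,0,-42,-0.21,0.15,-0.034,0.0876],[0,0,-49,-0.24,0.175,-0.034,0.0876],[0,0,-52.7,-0.275,0.2,-0.034,0.0876],[0,0,-52.7,-0.31,0.22,-0.034,0.0876],[0,0,-52.7,-0.335,0.239,-0.034,0.0876],[0,0,-52.7,-0.335,0.239,-0.034,0.0876],[0,0,-52.7,-0.335,0.239,-0.034,0.0876]]

```text
t: 1.15
eef_pos: [0.4836, -0.2613, 0.2604]
ee_rot: [3.141, 0.0, -1.802]
force: [-0.5, 0.1, 0.2]
width: 0.0877
```

Run:
```python
from h import *
import pickle
im,c=cam("wrist");cv2.imwrite("pics/w1.png",im);pickle.dump(c,open("w1.pkl","wb"));print(monitor.get_state()["eef_pos"],c["T"].round(3))
```

```text
[ 0.48287541 -0.26256708  0.26038949] [[-0.973  0.219  0.069  0.465]
 [ 0.229  0.928  0.295 -0.341]
 [ 0.     0.303 -0.953  0.42 ]
 [ 0.     0.     0.     1.   ]]
```

View pics/w1.png

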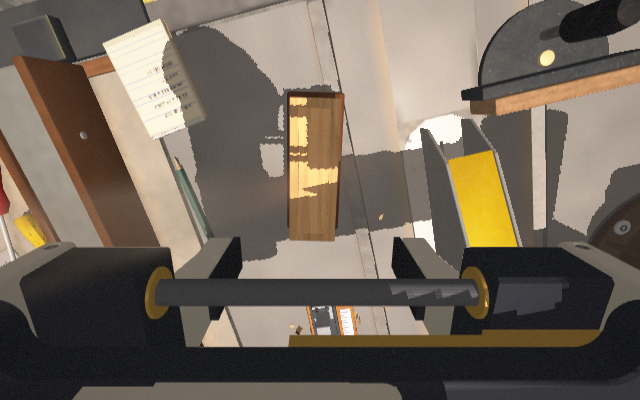

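Run:
```python
from h import *
import pickle
c=pickle.load(open("w1.pkl","rb"));im=cv2.imread("pics/w1.png")
P=[ray(c,*p,.067)[:2] for p in [(290,94),(337,96),(334,241),(288,239)]]
for p in P: print(p.round(4))
P=np.array(P);print("len",np.linalg.norm(P[0]-P[3]),np.linalg.norm(P[1]-P[2]),np.linalg.norm(P[0]-P[1]),np.linalg.norm(P[2]-P[3]),"c",P.mean(0),"ang",np.degrees(np.arctan2(*(P[3]+P[2]-P[0]-P[1])[::-1])))
cv2.imwrite("pics/w1c.png",cv2.resize(im[75:260,250:380],None,fx=3,fy=3,interpolation=cv2.INTER_CUBIC))
```

```text
[ 0.4913 -0.3567]
[ 0.4413 -0.3428]
[ 0.4818 -0.1718]
[ 0.5384 -0.188 ]
len 0.17519233480908433 0.17577285386782437 0.051901228327534965 0.05889758806124908 c [ 0.48819506 -0.26481573] ang 75.53824200319667
```

View pics/w1c.png

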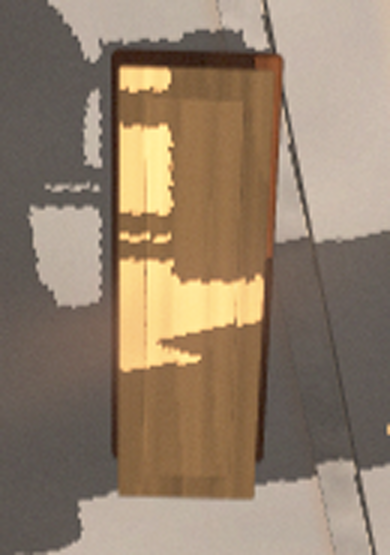

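```bash
python3 - <<'E'
from h import *
import pickle
c=pickle.load(open("w1.pkl","rb"))
P=np.array([ray(c,*p,.067)[:2] for p in [(289.3,97),(340.7,97.7),(335,240.3),(289.7,240)]])
print("len",np.linalg.norm(P[0]-P[3]),np.linalg.norm(P[1]-P[2]),np.linalg.norm(P[0]-P[1]),np.linalg.norm(P[2]-P[3]),"c",P.mean(0),"ang",np.degrees(np.arctan2(*(P[3]+P[2]-P[0]-P[1])[::-1])))
E
python3 plan.py .484 -.2635 .1 -103.5
```

```text
len 0.17336301560606585 0.1730373741249799 0.056851402059158875 0.057959812142146315 c [ 0.48687732 -0.26313607] ang 75.54297517684279
turn z 0.17 shift [ 0.0006 -0.0013  0.1604] w 0.0877 pos [ 0.4829 -0.2626  0.2604] rot [ 179.97   -0.   -103.33] F [ 0.11 -0.07 -0.22] t 1.2
```

>>> move_arm:
  deltas:
    - [[0,0,1.2,-0.0004,-0.0036,0.04,0.0876],[0,0,1.2,-0.0004,-0.0036,0.08,0.0876],[0,0,1.2,-0.0004,-0.0036,0.12,0.0876],[0,0,1.2,-0.0004,-0.0036,0.15,0.0876],[0,0,1.2,-0.0004,-0.0036,0.18,0.0876],[0,0,1.2,-0.0004,-0.0036,0.205,0.0876],[0,0,1.2,-0.0004,-0.0036,0.22,0.0876],[0,0,1.2,-0.0004,-0.0036,0.225,0.0876],[0,0,1.2,-0.0004,-0.0036,0.225,0.0876]]

```text
t: 1.95
eef_pos: [0.4845, -0.265, 0.0342]
ee_rot: [3.138, -0.0, -1.829]
force: [-0.1, 0.4, -0.2]
width: 0.0875
```

>>> move_arm:
  deltas:
    - [[0,0,0,0,0,0,0.05],[0,0,0,0,0,0,0.05],[0,0,0,0,0,0,0.05],[0,0,0,0,0,0,0.05],[0,0,0,0,0,0,0.05],[0,0,0,0,0,0,0.05],[0,0,0,0,0,0,0.05],[0,0,0,0,0,0,0.05]]
  force: 25

```text
t: 2.62
eef_pos: [0.4872, -0.2642, 0.0365]
ee_rot: [-3.14, -0.0, -1.826]
force: [0.5, 0.5, 6.0]
width: 0.0577
```

>>> move_arm:
  deltas:
    - [[0,0,0,0,0,-0.005,0.05],[0,0,0,0,0,-0.01,0.05],[0,0,0,0,0,-0.02,0.05],[0,0,0,0,0,-0.035,0.05],[0,0,0,0,0,-0.055,0.05],[0,0,0,0,0,-0.08,0.05],[0,0,0,0,0,-0.1,0.05],[0,0,0,0,0,-0.12,0.05],[0,0,0,0,0,-0.13,0.05],[0,0,0,0,0,-0.13,0.05]]

```text
t: 3.45
eef_pos: [0.4871, -0.2643, 0.1685]
ee_rot: [-3.137, 0.0, -1.827]
force: [1.0, -0.4, -2.3]
width: 0.0579
```

```bash
python3 plan.py .615 -.10 .155 -93
```

```text
turn z -11.66 shift [-0.1913 -0.0822  0.0135] w 0.0579 pos [ 0.4871 -0.2643  0.1685] rot [-179.76    0.   -104.66] F [ 1.   -0.41 -2.27] t 3.5
```

>>> move_arm:
  deltas:
    - [[0,0,-2,-0.03,-0.01,0,0.05],[0,0,-4,-0.06,-0.025,0,0.05],[0,0,-6,-0.09,-0.04,0,0.05],[0,0,-8,-0.12,-0.055,0,0.05],[0,0,-10,-0.15,-0.068,0,0.05],[0,0,-11.7,-0.175,-0.078,0,0.05],[0,0,-11.7,-0.191,-0.082,0.01,0.05],[0,0,-11.7,-0.191,-0.082,0.04,0.05],[0,0,-11.7,-0.191,-0.082,0.075,0.05],[0,0,-11.7,-0.191,-0.082,0.105,0.05],[0,0,-11.7,-0.191,-0.082,0.125,0.05],[0,0,-11.7,-0.191,-0.082,0.134,0.05]]

```text
t: 4.45
eef_pos: [0.6099, -0.1003, 0.0265]
ee_rot: [3.133, -0.001, -1.624]
force: [-2.4, 1.8, 12.9]
width: 0.0576
```

```bash
python3 plan.py .615 -.10 .027 -93
```

```text
turn z -0.07 shift [-0.0006 -0.0051 -0.0005] w 0.0576 pos [ 0.6099 -0.1003  0.0265] rot [ 1.7953e+02 -4.0000e-02 -9.3070e+01] F [-2.39  1.78 12.86] t 4.5
```

>>> move_arm:
  deltas:
    - [[0,0,0,0,0,0,0.0876],[0,0,0,0,0,0,0.0876],[0,0,0,0,0,0,0.0876],[0,0,0,0,0,-0.03,0.0876],[0,0,0,0,0,-0.07,0.0876],[0,0,0,0,0,-0.11,0.0876],[0,0,0,0,0,-0.15,0.0876],[0,0,0,0,0,-0.18,0.0876],[0,0,0,0,0,-0.18,0.0876],[0,0,0,0,0,-0.18,0.0876]]

```text
t: 5.28
eef_pos: [0.6157, -0.0999, 0.2165]
ee_rot: [-3.133, 0.001, -1.623]
force: [-0.7, 0.2, -0.6]
width: 0.0873
```

```bash
python3 plan.py .487 -.25 .205 -104.5
```

```text
turn z 11.52 shift [0.1566 0.1207 0.0115] w 0.0873 pos [ 0.6157 -0.0999  0.2165] rot [-1.795e+02  8.000e-02 -9.298e+01] F [-0.7   0.21 -0.64] t 5.3
```

>>> move_arm:
  deltas:
    - [[0,0,6,0.03,0.025,0,0.0876],[0,0,11.5,0.06,0.05,0,0.0876],[0,0,11.5,0.09,0.075,0,0.0876],[0,0,11.5,0.12,0.095,0.005,0.0876],[0,0,11.5,0.145,0.112,0.01,0.0876],[0,0,11.5,0.157,0.121,0.0115,0.0876],[0,0,11.5,0.157,0.121,0.0115,0.0876],[0,0,11.5,0.157,0.121,0.0115,0.0876],[0,0,11.5,0.157,0.121,0.0115,0.0876]]

```text
t: 6.03
eef_pos: [0.4854, -0.2503, 0.2003]
ee_rot: [-3.141, 0.0, -1.824]
force: [0.5, -0.0, 0.3]
width: 0.0875
```

Run:
```python
from h import *
import pickle
im,c=cam("wrist");cv2.imwrite("pics/w2.png",im);pickle.dump(c,open("w2.pkl","wb"));print(monitor.get_state()["eef_pos"])
cv2.imwrite("pics/w2c.png",cv2.resize(im[40:260,210:410],None,fx=2.7,fy=2.7,interpolation=cv2.INTER_CUBIC))
```

```text
[ 0.48558296 -0.25001649  0.20022666]
```

View pics/w2c.png

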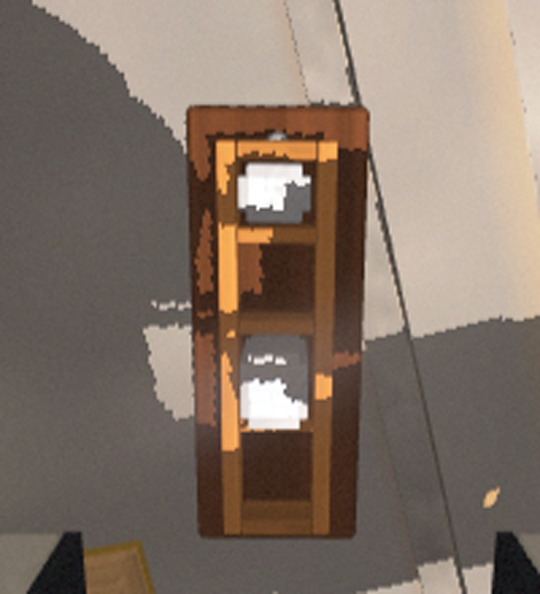

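Run:
```python
from h import *
import pickle
c=pickle.load(open("w2.pkl","rb"))
def r(u,v,z): return ray(c,210+u/2.7,40+v/2.7,z)[:2]
P=np.array([r(*p,.010) for p in [(187,106),(369,108),(355,537),(199,536)]])
Q=np.array([r(*p,.034) for p in [(217,141),(338,141),(330,533),(222,533)]])
for X in(P,Q):
    a=X[3]+X[2]-X[0]-X[1]; print([np.linalg.norm(X[i]-X[(i+1)%4]).round(4) for i in range(4)],X.mean(0).round(4),np.degrees(np.arctan2(a[1],a[0])))
O=Q.mean(0);th=np.radians(75.5);e=np.array([np.cos(th),np.sin(th)]);n=np.array([-e[1],e[0]])
for nm,u,v,z in [("wall1 t",270,162,.034),("A top",275,163,.06),("A mid?",275,190,.06),("A bot?",275,207,.06),("A bot",275,222,.06),("w",275,226,.034),("w2",275,242,.034),("w3",275,312,.034),("w4",275,333,.034),("B top",275,337,.06),("B bot",275,430,.06),("w5",275,432,.034),("w6",275,500,.034),("A l",240,190,.06),("A r",310,190,.06),("B l",241,385,.06),("B r",309,385,.06)]:
    d=r(u,v,z)-O;print(nm,(d@e*1000).round(1),(d@n*1000).round(1))
print("cam",c["T"][:3,3], [((c["T"][:2,3]-O)@e)])
```

```text
[np.float64(0.0727), np.float64(0.1876), np.float64(0.0731), np.float64(0.1878)] [ 0.4869 -0.2628] 75.1731739699192
[np.float64(0.0455), np.float64(0.1612), np.float64(0.0471), np.float64(0.1612)] [ 0.487  -0.2625] 75.07477350308157
wall1 t -73.1 -2.3
A top -72.5 0.0
A mid? -63.5 -0.0
A bot? -57.7 -0.0
A bot -52.5 -0.1
w -49.5 -0.5
w2 -43.5 -0.5
w3 -16.1 -0.6
w4 -7.6 -0.7
B top -11.0 -0.2
B bot 25.2 -0.4
w5 34.4 -0.8
w6 65.1 -1.0
A l -63.5 -12.4
A r -63.5 12.3
B l 7.4 -13.2
B r 7.3 12.5
cam [ 0.4650888  -0.32902966  0.35938481] [np.float64(-0.06987956214243818)]
```

```bash
python3 plan.py .525 .06 .26 -93
```

```text
turn z -11.45 shift [-0.31    0.0392 -0.0598] w 0.0878 pos [ 0.4856 -0.25    0.2002] rot [-1.7997e+02  1.0000e-02 -1.0445e+02] F [-0.3  -0.06  0.66] t 6.1
```

>>> move_arm:
  deltas:
    - [[0,0,-3,-0.03,0.003,-0.02,0.0876],[0,0,-6,-0.065,0.006,-0.04,0.0876],[0,0,-9,-0.1,0.01,-0.06,0.0876],[0,0,-11.5,-0.14,0.015,-0.06,0.0876],[0,0,-11.5,-0.18,0.02,-0.06,0.0876],[0,0,-11.5,-0.22,0.025,-0.06,0.0876],[0,0,-11.5,-0.255,0.03,-0.06,0.0876],[0,0,-11.5,-0.285,0.035,-0.06,0.0876],[0,0,-11.5,-0.31,0.039,-0.06,0.0876],[0,0,-11.5,-0.31,0.039,-0.06,0.0876],[0,0,-11.5,-0.31,0.039,-0.06,0.0876]]

```text
t: 7.0
eef_pos: [0.5248, 0.0618, 0.2599]
ee_rot: [3.141, -0.0, -1.619]
force: [0.1, -0.3, -0.2]
width: 0.0874
```

Run:
```python
from h import *
import pickle
im,c=cam("wrist");cv2.imwrite("pics/w3.png",im);pickle.dump(c,open("w3.pkl","wb"));print(monitor.get_state()["eef_pos"])
cv2.imwrite("pics/w3c.png",cv2.resize(im[40:260,210:410],None,fx=2.7,fy=2.7,interpolation=cv2.INTER_CUBIC))
```

```text
[0.52464811 0.06075753 0.25989327]
```

View pics/w3c.png

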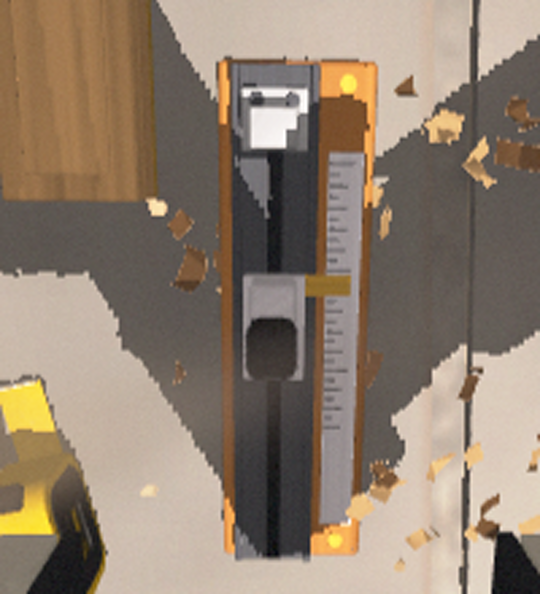

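```bash
cat > rail.py <<'E'
from h import *
import pickle
c=pickle.load(open("w3.pkl","rb"))
def r(u,v,z): return ray(c,210+u/2.7,40+v/2.7,z)[:2]
P=np.array([r(*p,.012) for p in [(219,61),(378,62),(357,555),(226,553)]])
a=P[3]+P[2]-P[0]-P[1];th=np.arctan2(a[1],a[0]);print([np.linalg.norm(P[i]-P[(i+1)%4]).round(4) for i in range(4)],P.mean(0).round(4),np.degrees(th))
O=P.mean(0);e=np.array([np.cos(th),np.sin(th)]);n=np.array([-e[1],e[0]])
for nm,u,v,z in [("eb top back",275,90,.066),("eb top face?",275,118,.066),("eb bottom",275,150,.022),("eb bottom66",275,150,.066),("eb l",241,120,.066),("eb r",308,120,.066),("stop face",270,279,.066),("shoe front",270,275,.032),("stop back",270,379,.066),("stop back shoe",270,379,.032),("grip front",270,318,.095),("grip back",270,380,.095),("grip l",246,345,.095),("grip r",298,345,.095),("stop l",245,300,.066),("stop r",304,300,.066),("pointer",330,285,.03)]:
    d=r(u,v,z)-O;print(nm,(d@e*1000).round(1),(d@n*1000).round(1))
print("cam",(c["T"][:2,3]-O)@e)
E
python3 rail.py
```

```text
[np.float64(0.0728), np.float64(0.249), np.float64(0.0721), np.float64(0.2482)] [0.5212 0.0571] 86.60037300750103
eb top back -107.4 -9.9
eb top face? -96.9 -9.8
eb bottom -85.6 -10.4
eb bottom66 -84.6 -9.7
eb l -95.9 -23.6
eb r -96.3 3.6
stop face -32.2 -11.5
shoe front -29.8 -12.2
stop back 11.9 -11.3
stop back shoe 20.4 -11.9
grip front -20.4 -10.9
grip back 5.1 -10.7
grip l -9.4 -20.5
grip r -9.6 0.5
stop l -23.1 -22.3
stop r -23.4 3.2
pointer -25.2 16.2
cam -0.07643263380284418
```

```bash
python3 plan.py .5307 .0475 .055 -93.4
```

```text
turn z 0.57 shift [ 0.0129 -0.0067  0.2049] w 0.0878 pos [0.5246 0.0608 0.2599] rot [ 1.7998e+02 -1.0000e-02 -9.2830e+01] F [-1.06 -0.18 -0.22] t 7.0
```

>>> move_arm:
  deltas:
    - [[0,0,0.6,0.013,-0.0067,0.03,0.05],[0,0,0.6,0.013,-0.0067,0.07,0.05],[0,0,0.6,0.013,-0.0067,0.11,0.05],[0,0,0.6,0.013,-0.0067,0.14,0.05],[0,0,0.6,0.013,-0.0067,0.165,0.05],[0,0,0.6,0.013,-0.0067,0.185,0.05],[0,0,0.6,0.013,-0.0067,0.198,0.05],[0,0,0.6,0.013,-0.0067,0.205,0.05],[0,0,0.6,0.013,-0.0067,0.205,0.05]]

```text
t: 7.8
eef_pos: [0.5298, 0.0451, 0.0537]
ee_rot: [3.139, -0.001, -1.634]
force: [-0.5, 0.2, 0.6]
width: 0.0504
```

>>> move_arm:
  deltas:
    - [[0,0,0,0,0,0,0.01],[0,0,0,0,0,0,0.01],[0,0,0,0,0,0,0.01],[0,0,0,0,0,0,0.01],[0,0,0,0,0,0,0.01],[0,0,0,0,0,0,0.01]]
  force: 15

```text
t: 8.3
eef_pos: [0.5312, 0.0463, 0.0557]
ee_rot: [-3.14, 0.001, -1.633]
force: [0.6, -0.0, 2.2]
width: 0.0201
```

>>> move_arm:
  deltas:
    - [[0,0,0,-0.004,0,0,0.01],[0,0,0,-0.01,0,0,0.01],[0,0,0,-0.016,0,0,0.01],[0,0,0,-0.023,0,0,0.01],[0,0,0,-0.03,0,0,0.01],[0,0,0,-0.037,0,0,0.01],[0,0,0,-0.042,0,0,0.01],[0,0,0,-0.045,0,0,0.01],[0,0,0,-0.045,0,0,0.01],[0,0,0,-0.045,0,0,0.01]]

```text
t: 9.13
eef_pos: [0.534, 0.0923, 0.0557]
ee_rot: [-3.14, 0.001, -1.632]
force: [-2.2, 1.0, 6.8]
width: 0.02
```

>>> move_arm:
  deltas:
    - [[0,0,0,0,0,0,0.05],[0,0,0,0,0,0,0.05],[0,0,0,0,0,0,0.05],[0,0,0,0,0,-0.03,0.05],[0,0,0,0,0,-0.06,0.05],[0,0,0,0,0,-0.1,0.05],[0,0,0,0,0,-0.12,0.05],[0,0,0,0,0,-0.12,0.05]]

```text
t: 9.8
eef_pos: [0.5359, 0.092, 0.1803]
ee_rot: [-3.134, 0.003, -1.633]
force: [0.9, 0.5, 0.0]
width: 0.0498
```

```bash
python3 plan.py .4897 -.2526 .13 -104.8
```

```text
turn z 11.26 shift [0.3468 0.0249 0.0503] w 0.0498 pos [0.5359 0.092  0.1803] rot [-179.58    0.2   -93.54] F [0.95 0.45 0.02] t 9.8
```

>>> move_arm:
  deltas:
    - [[0,0,3,0.035,0.0025,0,0.05],[0,0,6,0.075,0.005,0,0.05],[0,0,9,0.115,0.008,0,0.05],[0,0,11.3,0.155,0.011,0,0.05],[0,0,11.3,0.195,0.014,0,0.05],[0,0,11.3,0.235,0.017,0,0.05],[0,0,11.3,0.27,0.02,0,0.05],[0,0,11.3,0.305,0.022,0.01,0.05],[0,0,11.3,0.33,0.024,0.03,0.05],[0,0,11.3,0.347,0.025,0.05,0.05],[0,0,11.3,0.347,0.025,0.05,0.05],[0,0,11.3,0.347,0.025,0.05,0.05]]

```text
t: 10.8
eef_pos: [0.4853, -0.2543, 0.1234]
ee_rot: [3.138, -0.0, -1.833]
force: [0.4, 0.6, 0.5]
width: 0.0503
```

```bash
python3 plan.py .4897 -.2526 .038 -104.8
```

```text
turn z -0.21 shift [-0.0028 -0.0038  0.0854] w 0.0503 pos [ 0.4853 -0.2543  0.1234] rot [ 1.7979e+02 -1.0000e-02 -1.0501e+02] F [0.4  0.59 0.47] t 10.8
```

>>> move_arm:
  deltas:
    - [[0,0,0,0,0,0,0.05],[0,0,0,0,0,0,0.05],[0,0,0,0,0,0,0.05],[0,0,0,0,0,0,0.05]]

```text
t: 11.13
eef_pos: [0.4875, -0.2531, 0.1259]
ee_rot: [-3.14, 0.0, -1.829]
force: [0.5, -0.3, -0.1]
width: 0.0501
```

```bash
python3 plan.py .4897 -.2526 .038 -104.8
```

```text
turn z 0.00 shift [-0.001  -0.002   0.0879] w 0.0501 pos [ 0.4875 -0.2531  0.1259] rot [-1.7992e+02  1.0000e-02 -1.0480e+02] F [ 0.55 -0.32 -0.15] t 11.1
```

>>> move_arm:
  deltas:
    - [[0,0,0,-0.001,-0.002,0.02,0.05],[0,0,0,-0.001,-0.002,0.045,0.05],[0,0,0,-0.001,-0.002,0.065,0.05],[0,0,0,-0.001,-0.002,0.078,0.05],[0,0,0,-0.001,-0.002,0.084,0.05],[0,0,0,-0.001,-0.002,0.0865,0.05],[0,0,0,-0.001,-0.002,0.0865,0.05],[0,0,0,-0.001,-0.002,0.0865,0.05],[0,0,0,-0.001,-0.002,0.0865,0.05]]

```text
t: 11.88
eef_pos: [0.4898, -0.2534, 0.0397]
ee_rot: [-3.14, 0.0, -1.83]
force: [0.1, 0.5, 0.2]
width: 0.0501
```

>>> move_arm:
  deltas:
    - [[0,0,0,0,0,0,0.015],[0,0,0,0,0,0,0.015],[0,0,0,0,0,0,0.015],[0,0,0,0,0,0,0.015],[0,0,0,0,0,0,0.015],[0,0,0,0,0,0,0.015],[0,0,0,0,0,0,0.015]]
  force: 30

```text
t: 12.47
eef_pos: [0.4893, -0.2534, 0.0388]
ee_rot: [-3.141, -0.0, -1.83]
force: [0.9, 0.1, 2.2]
width: 0.0257
```

>>> move_arm:
  deltas:
    - [[0,0,0,0,0,-0.006,0.015],[0,0,0,0,0,-0.016,0.015],[0,0,0,0,0,-0.03,0.015],[0,0,0,0,0,-0.05,0.015],[0,0,0,0,0,-0.07,0.015],[0,0,0,0,0,-0.09,0.015],[0,0,0,0,0,-0.105,0.015],[0,0,0,0,0,-0.11,0.015],[0,0,0,0,0,-0.11,0.015],[0,0,0,0,0,-0.11,0.015]]

```text
t: 13.3
eef_pos: [0.4885, -0.253, 0.1482]
ee_rot: [3.141, 0.0, -1.831]
force: [-0.9, 1.0, -3.2]
width: 0.0255
```

```bash
python3 plan.py .5278 -.0074 .11 -93.4
```

```text
turn z -11.49 shift [-0.2475  0.0252  0.0382] w 0.0255 pos [ 0.4885 -0.253   0.1482] rot [ 1.7998e+02  3.0000e-02 -1.0489e+02] F [-0.92  1.01 -3.19] t 13.3
```

>>> move_arm:
  deltas:
    - [[0,0,-2,-0.02,0.002,0,0.015],[0,0,-4,-0.05,0.005,0,0.015],[0,0,-6.5,-0.085,0.009,0,0.015],[0,0,-9,-0.12,0.012,0,0.015],[0,0,-11.5,-0.155,0.016,0,0.015],[0,0,-11.5,-0.19,0.02,0,0.015],[0,0,-11.5,-0.22,0.023,0.01,0.015],[0,0,-11.5,-0.24,0.025,0.025,0.015],[0,0,-11.5,-0.2475,0.025,0.038,0.015],[0,0,-11.5,-0.2475,0.025,0.038,0.015],[0,0,-11.5,-0.2475,0.025,0.038,0.015],[0,0,-11.5,-0.2475,0.025,0.038,0.015]]

```text
t: 14.3
eef_pos: [0.528, -0.0082, 0.1102]
ee_rot: [3.14, -0.001, -1.63]
force: [0.3, -0.5, -2.5]
width: 0.0257
```

```bash
python3 plan.py .5278 -.0074 .051 -93.4
```

```text
turn z 0.03 shift [-0.0008  0.0003  0.0592] w 0.0257 pos [ 0.528  -0.0082  0.1102] rot [ 1.7993e+02 -4.0000e-02 -9.3370e+01] F [ 0.28 -0.46 -2.51] t 14.3
```

>>> move_arm:
  deltas:
    - [[0,0,0,-0.001,0,0.015,0.015],[0,0,0,-0.001,0,0.03,0.015],[0,0,0,-0.001,0,0.042,0.015],[0,0,0,-0.001,0,0.05,0.015],[0,0,0,-0.001,0,0.055,0.015],[0,0,0,-0.001,0,0.058,0.015],[0,0,0,-0.001,0,0.0592,0.015],[0,0,0,-0.001,0,0.0592,0.015],[0,0,0,-0.001,0,0.0592,0.015]]

```text
t: 15.05
eef_pos: [0.5289, -0.0067, 0.0519]
ee_rot: [-3.141, 0.0, -1.63]
force: [0.6, 0.6, -3.3]
width: 0.0259
```

>>> move_arm:
  deltas:
    - [[0,0,0,0,0,0.0007,0.015],[0,0,0,0,0,0.0014,0.015],[0,0,0,0,0,0.002,0.015],[0,0,0,0,0,0.002,0.015]]

```text
t: 15.38
eef_pos: [0.5293, -0.0066, 0.0507]
ee_rot: [-3.14, 0.0, -1.629]
force: [-1.8, -0.4, 6.7]
width: 0.0258
```

>>> move_arm:
  deltas:
    - [[0,0,0,0,0,0,0.05],[0,0,0,0,0,0,0.05],[0,0,0,0,0,0,0.05],[0,0,0,0,0,-0.01,0.05],[0,0,0,0,0,-0.035,0.05],[0,0,0,0,0,-0.065,0.05],[0,0,0,0,0,-0.085,0.05],[0,0,0,0,0,-0.1,0.05],[0,0,0,0,0,-0.1,0.05],[0,0,0,0,0,-0.1,0.05]]

```text
t: 16.22
eef_pos: [0.529, -0.0065, 0.1508]
ee_rot: [-3.139, 0.001, -1.63]
force: [0.9, 0.8, -0.5]
width: 0.05
```

```bash
python3 plan.py .4713 -.3223 .12 -104.8
```

```text
turn z 11.43 shift [0.3187 0.039  0.0308] w 0.0500 pos [ 0.529  -0.0065  0.1508] rot [-1.7986e+02  6.0000e-02 -9.3370e+01] F [ 0.94  0.78 -0.49] t 16.2
```

>>> move_arm:
  deltas:
    - [[0,0,3,0.035,0.004,0,0.05],[0,0,6,0.07,0.008,0,0.05],[0,0,9,0.105,0.012,0,0.05],[0,0,11.4,0.145,0.017,0,0.05],[0,0,11.4,0.185,0.022,0,0.05],[0,0,11.4,0.225,0.027,0,0.05],[0,0,11.4,0.26,0.032,0,0.05],[0,0,11.4,0.29,0.036,0.01,0.05],[0,0,11.4,0.31,0.038,0.02,0.05],[0,0,11.4,0.3187,0.039,0.03,0.05],[0,0,11.4,0.3187,0.039,0.03,0.05],[0,0,11.4,0.3187,0.039,0.03,0.05]]

```text
t: 17.22
eef_pos: [0.4697, -0.3223, 0.118]
ee_rot: [3.139, 0.0, -1.83]
force: [-0.1, 0.4, 0.3]
width: 0.0499
```

>>> move_arm:
  deltas:
    - [[0,0,0,0,0,0,0.05],[0,0,0,0,0,0,0.05],[0,0,0,0,0,0,0.05]]

```text
t: 17.47
eef_pos: [0.4714, -0.3217, 0.12]
ee_rot: [-3.141, -0.0, -1.827]
force: [0.4, 0.4, 0.4]
width: 0.05
```

```bash
python3 plan.py .4713 -.3223 .039 -104.8
```

```text
turn z 0.11 shift [ 0.0006 -0.0001  0.081 ] w 0.0500 pos [ 0.4714 -0.3217  0.12  ] rot [-179.94   -0.   -104.69] F [0.43 0.38 0.4 ] t 17.5
```

>>> move_arm:
  deltas:
    - [[0,0,0,0.0006,0,0.02,0.05],[0,0,0,0.0006,0,0.042,0.05],[0,0,0,0.0006,0,0.06,0.05],[0,0,0,0.0006,0,0.072,0.05],[0,0,0,0.0006,0,0.078,0.05],[0,0,0,0.0006,0,0.081,0.05],[0,0,0,0.0006,0,0.081,0.05],[0,0,0,0.0006,0,0.081,0.05],[0,0,0,0.0006,0,0.081,0.05]]

```text
t: 18.22
eef_pos: [0.4713, -0.3233, 0.0394]
ee_rot: [-3.14, -0.0, -1.828]
force: [0.0, -0.5, 0.2]
width: 0.05
```

>>> move_arm:
  deltas:
    - [[0,0,0,0,0,0,0.015],[0,0,0,0,0,0,0.015],[0,0,0,0,0,0,0.015],[0,0,0,0,0,0,0.015],[0,0,0,0,0,0,0.015],[0,0,0,0,0,0,0.015],[0,0,0,0,0,0,0.015]]

```text
t: 18.8
eef_pos: [0.4707, -0.3232, 0.0386]
ee_rot: [-3.141, -0.0, -1.829]
force: [-0.2, 0.9, 2.3]
width: 0.0257
```

>>> move_arm:
  deltas:
    - [[0,0,0,0,0,-0.006,0.015],[0,0,0,0,0,-0.016,0.015],[0,0,0,0,0,-0.03,0.015],[0,0,0,0,0,-0.05,0.015],[0,0,0,0,0,-0.07,0.015],[0,0,0,0,0,-0.09,0.015],[0,0,0,0,0,-0.105,0.015],[0,0,0,0,0,-0.11,0.015],[0,0,0,0,0,-0.11,0.015],[0,0,0,0,0,-0.11,0.015]]

```text
t: 19.63
eef_pos: [0.4703, -0.3229, 0.1481]
ee_rot: [3.142, 0.0, -1.829]
force: [0.2, 0.4, -1.9]
width: 0.0257
```

```bash
python3 plan.py .5294 .0220 .11 -93.4
```

```text
turn z -11.39 shift [-0.3485  0.0309  0.0381] w 0.0257 pos [ 0.4703 -0.3229  0.1481] rot [ 1.8000e+02  3.0000e-02 -1.0479e+02] F [ 0.16  0.35 -1.93] t 19.6
```

>>> move_arm:
  deltas:
    - [[0,0,-2,-0.025,0.002,0,0.015],[0,0,-4,-0.06,0.005,0,0.015],[0,0,-6.5,-0.1,0.009,0,0.015],[0,0,-9,-0.14,0.012,0,0.015],[0,0,-11.4,-0.18,0.016,0,0.015],[0,0,-11.4,-0.22,0.02,0,0.015],[0,0,-11.4,-0.26,0.023,0,0.015],[0,0,-11.4,-0.295,0.026,0,0.015],[0,0,-11.4,-0.325,0.029,0.01,0.015],[0,0,-11.4,-0.343,0.031,0.025,0.015],[0,0,-11.4,-0.3505,0.031,0.038,0.015],[0,0,-11.4,-0.3505,0.031,0.038,0.015]]

```text
t: 20.63
eef_pos: [0.5279, 0.0249, 0.1066]
ee_rot: [3.136, -0.002, -1.628]
force: [-0.1, -0.3, -1.7]
width: 0.026
```

>>> move_arm:
  deltas:
    - [[0,0,0,0,0,0,0.015],[0,0,0,0,0,0,0.015],[0,0,0,0,0,0,0.015]]

```text
t: 20.88
eef_pos: [0.5301, 0.023, 0.1107]
ee_rot: [-3.141, -0.0, -1.631]
force: [0.4, 0.0, -1.5]
width: 0.0254
```

```bash
python3 plan.py .5294 .0235 .0505 -93.4
```

```text
turn z -0.02 shift [-0.0004  0.0007  0.0602] w 0.0254 pos [0.5301 0.023  0.1107] rot [-179.99   -0.    -93.42] F [ 0.36  0.02 -1.53] t 20.9
```

>>> move_arm:
  deltas:
    - [[0,0,0,0,0.0007,0.015,0.015],[0,0,0,0,0.0007,0.03,0.015],[0,0,0,0,0.0007,0.042,0.015],[0,0,0,0,0.0007,0.05,0.015],[0,0,0,0,0.0007,0.055,0.015],[0,0,0,0,0.0007,0.058,0.015],[0,0,0,0,0.0007,0.0595,0.015],[0,0,0,0,0.0007,0.0605,0.015],[0,0,0,0,0.0007,0.0615,0.015],[0,0,0,0,0.0007,0.0615,0.015]]

```text
t: 21.72
eef_pos: [0.5304, 0.0238, 0.0505]
ee_rot: [-3.139, 0.0, -1.629]
force: [-0.7, -1.8, 6.6]
width: 0.0253
```

Seated on the bed. Release, lift and go to the stop's grip.

>>> move_arm:
  deltas:
    - [[0,0,0,0,0,0,0.05],[0,0,0,0,0,0,0.05],[0,0,0,0,0,0,0.05],[0,0,0,0,0,-0.01,0.05],[0,0,0,0,0,-0.035,0.05],[0,0,0,0,0,-0.065,0.05],[0,0,0,0,0,-0.085,0.05],[0,0,0,0,0,-0.1,0.05],[0,0,0,0,0,-0.1,0.05],[0,0,0,0,0,-0.1,0.05]]

```text
t: 22.55
eef_pos: [0.5299, 0.024, 0.1504]
ee_rot: [-3.139, 0.001, -1.63]
force: [-0.5, -0.3, -0.3]
width: 0.0499
```

```bash
python3 plan.py .534 .092 .056 -93.4;  python3 - <<'E'
from h import *
im,c=cam("wrist");cv2.imwrite("pics/w4.png",im[0:300,180:440])
E
```

```text
turn z 0.03 shift [-0.0681 -0.0001  0.0944] w 0.0499 pos [0.5299 0.024  0.1504] rot [-1.7986e+02  7.0000e-02 -9.3370e+01] F [-0.52 -0.31 -0.27] t 22.6
```

View pics/w4.png

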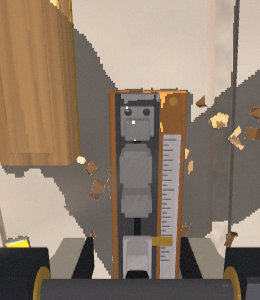

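>>> move_arm:
  deltas:
    - [[0,0,0,-0.03,0,0,0.05],[0,0,0,-0.06,0,0,0.05],[0,0,0,-0.068,0,0.02,0.05],[0,0,0,-0.068,0,0.045,0.05],[0,0,0,-0.068,0,0.068,0.05],[0,0,0,-0.068,0,0.085,0.05],[0,0,0,-0.068,0,0.0945,0.05],[0,0,0,-0.068,0,0.0945,0.05],[0,0,0,-0.068,0,0.0945,0.05]]

```text
t: 23.35
eef_pos: [0.5331, 0.0914, 0.054]
ee_rot: [3.14, -0.001, -1.63]
force: [-0.1, 0.3, 0.5]
width: 0.0498
```

>>> move_arm:
  deltas:
    - [[0,0,0,0,0,0,0.01],[0,0,0,0,0,0,0.01],[0,0,0,0,0,0,0.01],[0,0,0,0,0,0,0.01],[0,0,0,0,0,0,0.01],[0,0,0,0,0,0,0.01]]
  force: 15

```text
t: 23.85
eef_pos: [0.5339, 0.0917, 0.0549]
ee_rot: [-3.14, 0.0, -1.63]
force: [1.9, 0.2, 1.5]
width: 0.0197
```

>>> move_arm:
  deltas:
    - [[0,0,0,0.004,0,0,0.01],[0,0,0,0.009,0,0,0.01],[0,0,0,0.015,0,0,0.01],[0,0,0,0.021,0,0,0.01],[0,0,0,0.027,0,0,0.01],[0,0,0,0.032,0,0,0.01],[0,0,0,0.036,0,0,0.01],[0,0,0,0.039,0,0,0.01],[0,0,0,0.041,0,0,0.01],[0,0,0,0.042,0,0,0.01],[0,0,0,0.042,0,0,0.01]]

```text
t: 24.77
eef_pos: [0.5314, 0.0492, 0.0549]
ee_rot: [-3.14, 0.0, -1.63]
force: [2.0, 0.7, 4.9]
width: 0.0201
```

>>> move_arm:
  deltas:
    - [[0,0,0,0.0007,0,0,0.01],[0,0,0,0.0014,0,0,0.01],[0,0,0,0.002,0,0,0.01],[0,0,0,0.0025,0,0,0.01],[0,0,0,0.003,0,0,0.01],[0,0,0,0.003,0,0,0.01]]

```text
t: 25.27
eef_pos: [0.5313, 0.0465, 0.0549]
ee_rot: [-3.14, 0.001, -1.63]
force: [0.2, 3.2, 5.0]
width: 0.02
```

>>> move_arm:
  deltas:
    - [[0,0,0,0.0007,0,0,0.01],[0,0,0,0.0014,0,0,0.01],[0,0,0,0.002,0,0,0.01],[0,0,0,0.002,0,0,0.01],[0,0,0,0.002,0,0,0.01]]

```text
t: 25.68
eef_pos: [0.5311, 0.0445, 0.0549]
ee_rot: [-3.14, 0.001, -1.63]
force: [-0.1, 2.6, 5.6]
width: 0.0199
```

>>> move_arm:
  deltas:
    - [[0,0,0,0.0007,0,0,0.01],[0,0,0,0.0014,0,0,0.01],[0,0,0,0.002,0,0,0.01],[0,0,0,0.002,0,0,0.01],[0,0,0,0.002,0,0,0.01]]

```text
t: 26.1
eef_pos: [0.531, 0.0426, 0.0549]
ee_rot: [-3.14, 0.001, -1.63]
force: [0.3, 3.1, 5.6]
width: 0.0202
```

>>> move_arm:
  deltas:
    - [[0,0,0,0.0007,0,0,0.01],[0,0,0,0.0014,0,0,0.01],[0,0,0,0.002,0,0,0.01],[0,0,0,0.002,0,0,0.01],[0,0,0,0.002,0,0,0.01]]

```text
t: 26.52
eef_pos: [0.5309, 0.0405, 0.0549]
ee_rot: [-3.14, 0.001, -1.63]
force: [0.5, 2.6, 6.0]
width: 0.0201
```

```bash
python3 plan.py .534 .04 .056 -93.4;  python3 - <<'E'
from h import *
im,c=cam("wrist");cv2.imwrite("pics/w5.png",cv2.resize(im[50:280,260:420],None,fx=2.6,fy=2.6,interpolation=cv2.INTER_CUBIC))
im,c=cam("top");cv2.imwrite("pics/t5.png",cv2.resize(im[195:255,200:330],None,fx=6,fy=6,interpolation=cv2.INTER_CUBIC))
E
```

```text
turn z 0.03 shift [ 0.0004 -0.0031 -0.0011] w 0.0201 pos [0.5309 0.0405 0.0549] rot [-1.7992e+02  4.0000e-02 -9.3370e+01] F [0.46 2.61 5.98] t 26.5
```

View pics/w5.png

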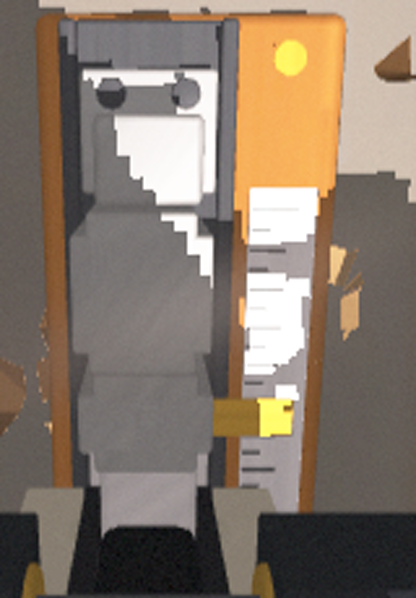

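>>> move_arm:
  deltas:
    - [[0,0,0,0.0005,0,0,0.01],[0,0,0,0.001,0,0,0.01],[0,0,0,0.0015,0,0,0.01],[0,0,0,0.0015,0,0,0.01],[0,0,0,0.0015,0,0,0.01]]

```text
t: 27.03
eef_pos: [0.5309, 0.0398, 0.0549]
ee_rot: [-3.14, 0.002, -1.63]
force: [-0.9, 7.4, 4.7]
width: 0.0197
```

>>> move_arm:
  deltas:
    - [[0,0,0,0.0005,0,0,0.01],[0,0,0,0.001,0,0,0.01],[0,0,0,0.0015,0,0,0.01],[0,0,0,0.0015,0,0,0.01],[0,0,0,0.0015,0,0,0.01]]

```text
t: 27.45
eef_pos: [0.5308, 0.0389, 0.0547]
ee_rot: [-3.14, 0.002, -1.63]
force: [-1.0, 9.3, 2.7]
width: 0.02
```

>>> move_arm:
  deltas:
    - [[0,0,0,0.0007,0,0,0.01],[0,0,0,0.0015,0,0,0.01],[0,0,0,0.0015,0,0,0.01],[0,0,0,0.0015,0,0,0.01]]
  force: 30

```text
t: 27.78
eef_pos: [0.5308, 0.0387, 0.0547]
ee_rot: [-3.139, 0.004, -1.63]
force: [-3.0, 19.2, 3.3]
width: 0.0196
```

```bash
python3 plan.py .534 .04 .056 -93.4;  python3 - <<'E'
from h import *
im,c=cam("wrist");cv2.imwrite("pics/w6.png",cv2.resize(im[50:280,260:420],None,fx=2.6,fy=2.6,interpolation=cv2.INTER_CUBIC))
E
```

```text
turn z 0.03 shift [-0.0014 -0.0031 -0.0013] w 0.0196 pos [0.5308 0.0387 0.0547] rot [-179.87    0.23  -93.37] F [-2.96 19.16  3.26] t 27.8
```

View pics/w6.png

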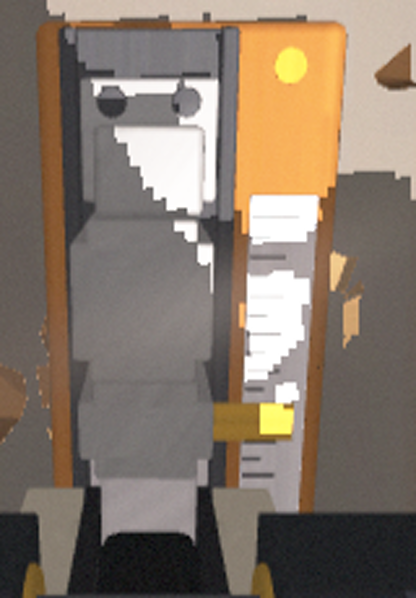

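Run:
```python
from h import *
im,c=cam("wrist")
O=np.array([.5212,.0571]);th=np.radians(86.6);e=np.array([np.cos(th),np.sin(th)]);n=np.array([-e[1],e[0]])
for nm,u,v,z in [("eb face",150,216,.066),("eb top back",150,127,.066),("30 top near",140,216,.072),("30/20",140,368,.072),("30/20b",140,380,.072),("20/stop",140,460,.072),("20/stop b",140,476,.072),("30 l",71,290,.072),("30 r",214,290,.072),("20 l",78,425,.072),("20 r",213,425,.072),("stop face66",150,478,.066),("pointer",255,418,.03)]:
    d=ray(c,260+u/2.6,50+v/2.6,z)[:2]-O;print(nm,(d@e*1000).round(1),(d@n*1000).round(1))
print((c["T"][:2,3]-O)@e)
cv2.imwrite("pics/w7.png",cv2.resize(im[120:240,270:370],None,fx=5,fy=5,interpolation=cv2.INTER_CUBIC))
```

```text
eb face -85.5 -10.5
eb top back -101.1 -10.5
30 top near -86.1 -12.3
30/20 -58.1 -12.4
30/20b -55.8 -12.4
20/stop -39.4 -12.4
20/stop b -36.0 -12.4
30 l -72.9 -24.9
30 r -72.9 1.1
20 l -46.7 -24.3
20 r -46.7 1.6
stop face66 -32.9 -10.4
pointer -32.9 15.7
-0.09971692738330838
```

View pics/w7.png

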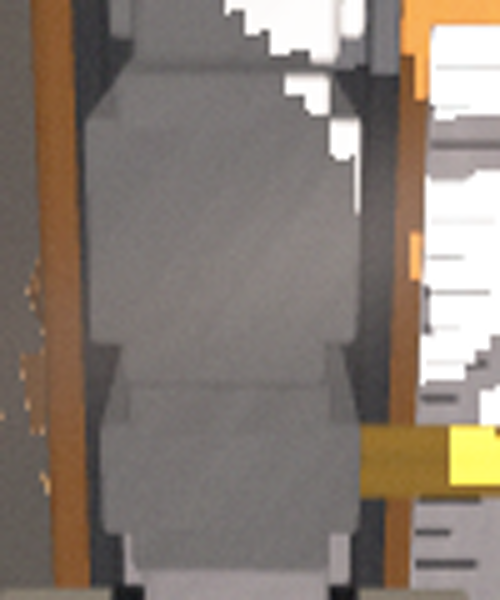

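>>> move_arm:
  deltas:
    - [[0,0,0,-0.0008,0,0,0.01],[0,0,0,-0.0015,0,0,0.01],[0,0,0,-0.0015,0,0,0.05],[0,0,0,-0.0015,0,0,0.05],[0,0,0,-0.0015,0,0,0.05],[0,0,0,-0.0015,0,0,0.05],[0,0,0,-0.0015,0,-0.02,0.05],[0,0,0,-0.0015,0,-0.05,0.05],[0,0,0,0.01,0,-0.07,0.05],[0,0,0,0.024,0,-0.07,0.05],[0,0,0,0.024,0,-0.07,0.05],[0,0,0,0.024,0,-0.07,0.05]]

```text
t: 28.88
eef_pos: [0.5282, 0.0116, 0.1243]
ee_rot: [3.141, 0.0, -1.631]
force: [-0.3, 0.4, 0.6]
width: 0.0504
```

```bash
python3 plan.py .5300 .0109 .0505 -93.4
```

```text
turn z -0.07 shift [ 0.0006 -0.0018  0.0738] w 0.0504 pos [0.5282 0.0116 0.1243] rot [ 1.7999e+02  1.0000e-02 -9.3470e+01] F [-0.26  0.42  0.56] t 28.9
```

>>> move_arm:
  deltas:
    - [[0,0,0,0.0006,-0.0015,0.02,0.05],[0,0,0,0.0006,-0.0015,0.04,0.05],[0,0,0,0.0006,-0.0015,0.056,0.05],[0,0,0,0.0006,-0.0015,0.067,0.05],[0,0,0,0.0006,-0.0015,0.072,0.05],[0,0,0,0.0006,-0.0015,0.073,0.05],[0,0,0,0.0006,-0.0015,0.073,0.05],[0,0,0,0.0006,-0.0015,0.073,0.05],[0,0,0,0.0006,-0.0015,0.073,0.05]]

```text
t: 29.63
eef_pos: [0.5306, 0.0118, 0.0521]
ee_rot: [-3.14, 0.0, -1.63]
force: [0.1, -0.8, 0.0]
width: 0.0502
```

>>> move_arm:
  deltas:
    - [[0,0,0,0,0,0,0.015],[0,0,0,0,0,0,0.015],[0,0,0,0,0,0,0.015],[0,0,0,0,0,0,0.015],[0,0,0,0,0,0,0.015],[0,0,0,0,0,0,0.015],[0,0,0,0,0,0,0.015]]

```text
t: 30.22
eef_pos: [0.5302, 0.0116, 0.0516]
ee_rot: [-3.141, 0.0, -1.63]
force: [-0.2, -0.4, 2.2]
width: 0.0258
```

>>> move_arm:
  deltas:
    - [[0,0,0,0,0,-0.003,0.015],[0,0,0,0,0,-0.008,0.015],[0,0,0,0,0,-0.016,0.015],[0,0,0,0,0,-0.026,0.015],[0,0,0,0,0,-0.04,0.015],[0,0,0,0,0,-0.055,0.015],[0,0,0,0,0,-0.075,0.015],[0,0,0,0,0,-0.09,0.015],[0,0,0,0,0,-0.1,0.015],[0,0,0,0,0,-0.1,0.015],[0,0,0,0,0,-0.1,0.015]]

```text
t: 31.13
eef_pos: [0.5301, 0.0116, 0.1519]
ee_rot: [-3.141, 0.001, -1.63]
force: [0.0, -0.6, -1.9]
width: 0.0261
```

```bash
python3 plan.py .4713 -.3216 .11 -104.8
```

```text
turn z 11.41 shift [0.3361 0.039  0.0419] w 0.0261 pos [0.5301 0.0116 0.1519] rot [-1.7994e+02  4.0000e-02 -9.3390e+01] F [ 0.04 -0.57 -1.91] t 31.1
```

>>> move_arm:
  deltas:
    - [[0,0,3,0.025,0.003,0,0.015],[0,0,6,0.06,0.007,0,0.015],[0,0,9,0.1,0.012,0,0.015],[0,0,11.4,0.14,0.017,0,0.015],[0,0,11.4,0.18,0.021,0,0.015],[0,0,11.4,0.22,0.026,0,0.015],[0,0,11.4,0.26,0.03,0,0.015],[0,0,11.4,0.295,0.034,0.01,0.015],[0,0,11.4,0.32,0.037,0.025,0.015],[0,0,11.4,0.336,0.039,0.04,0.015],[0,0,11.4,0.336,0.039,0.042,0.015],[0,0,11.4,0.336,0.039,0.042,0.015]]

```text
t: 32.13
eef_pos: [0.4693, -0.3219, 0.1067]
ee_rot: [3.137, 0.0, -1.831]
force: [0.6, 0.0, -1.8]
width: 0.0255
```

>>> move_arm:
  deltas:
    - [[0,0,0,0,0,0,0.015],[0,0,0,0,0,0,0.015],[0,0,0,0,0,0,0.015],[0,0,0,0,0,0,0.015]]

```text
t: 32.47
eef_pos: [0.472, -0.3209, 0.11]
ee_rot: [-3.14, -0.0, -1.827]
force: [-0.2, 0.4, -2.1]
width: 0.0257
```

```bash
python3 plan.py .4713 -.3216 .0396 -104.8
```

```text
turn z 0.10 shift [0.0008 0.0005 0.0704] w 0.0257 pos [ 0.472  -0.3209  0.11  ] rot [-179.93   -0.   -104.7 ] F [-0.16  0.4  -2.05] t 32.5
```

>>> move_arm:
  deltas:
    - [[0,0,0,0.0008,0.0005,0.012,0.015],[0,0,0,0.0008,0.0005,0.025,0.015],[0,0,0,0.0008,0.0005,0.035,0.015],[0,0,0,0.0008,0.0005,0.042,0.015],[0,0,0,0.0008,0.0005,0.046,0.015],[0,0,0,0.0008,0.0005,0.049,0.015],[0,0,0,0.0008,0.0005,0.051,0.015],[0,0,0,0.0008,0.0005,0.051,0.015]]

```text
t: 33.13
eef_pos: [0.4708, -0.3222, 0.0583]
ee_rot: [3.142, -0.0, -1.829]
force: [0.7, 0.4, -1.9]
width: 0.0255
```

>>> move_arm:
  deltas:
    - [[0,0,0,0,0,0.003,0.015],[0,0,0,0,0,0.006,0.015],[0,0,0,0,0,0.009,0.015],[0,0,0,0,0,0.012,0.015],[0,0,0,0,0,0.015,0.015],[0,0,0,0,0,0.017,0.015],[0,0,0,0,0,0.018,0.015],[0,0,0,0,0,0.018,0.015]]

```text
t: 33.8
eef_pos: [0.4705, -0.3221, 0.04]
ee_rot: [3.141, 0.0, -1.829]
force: [-0.3, -0.9, -1.3]
width: 0.0256
```

>>> move_arm:
  deltas:
    - [[0,0,0,0,0,0.0006,0.015],[0,0,0,0,0,0.0006,0.045],[0,0,0,0,0,0.0006,0.045],[0,0,0,0,0,0.0006,0.045],[0,0,0,0,0,-0.015,0.045],[0,0,0,0,0,-0.04,0.045],[0,0,0,0,0,-0.07,0.05],[0,0,0,0,0,-0.1,0.05],[0,0,0,0,0,-0.11,0.05],[0,0,0,0,0,-0.11,0.05],[0,0,0,0,0,-0.11,0.05]]

```text
t: 34.72
eef_pos: [0.4709, -0.3222, 0.1509]
ee_rot: [-3.14, 0.0, -1.829]
force: [0.1, -0.8, 0.2]
width: 0.0501
```

```bash
python3 plan.py .5290 -.0141 .125 -93.4
```

```text
turn z -11.39 shift [-0.3127  0.0225  0.0259] w 0.0501 pos [ 0.4709 -0.3222  0.1509] rot [-1.7990e+02  2.0000e-02 -1.0479e+02] F [ 0.14 -0.8   0.21] t 34.7
```

>>> move_arm:
  deltas:
    - [[0,0,-3,-0.035,0.002,0,0.05],[0,0,-6,-0.075,0.005,0,0.05],[0,0,-9,-0.115,0.008,0,0.05],[0,0,-11.4,-0.155,0.011,0,0.05],[0,0,-11.4,-0.195,0.014,0,0.05],[0,0,-11.4,-0.23,0.016,0,0.05],[0,0,-11.4,-0.265,0.019,0,0.05],[0,0,-11.4,-0.29,0.021,0.01,0.05],[0,0,-11.4,-0.305,0.022,0.02,0.05],[0,0,-11.4,-0.3127,0.0225,0.026,0.05],[0,0,-11.4,-0.3127,0.0225,0.026,0.05],[0,0,-11.4,-0.3127,0.0225,0.026,0.05]]

```text
t: 35.72
eef_pos: [0.5279, -0.0145, 0.1233]
ee_rot: [3.139, -0.001, -1.629]
force: [-0.2, 0.2, 0.1]
width: 0.0499
```

>>> move_arm:
  deltas:
    - [[0,0,0,0,0,0,0.05],[0,0,0,0,0,0,0.05],[0,0,0,0,0,0,0.05],[0,0,0,0,0,0,0.05]]

```text
t: 36.05
eef_pos: [0.5288, -0.0148, 0.1248]
ee_rot: [-3.141, 0.0, -1.631]
force: [-0.9, -0.2, 0.3]
width: 0.0501
```

```bash
python3 plan.py .5290 -.0141 .0515 -93.4
```

```text
turn z -0.04 shift [-0.0007 -0.0002  0.0733] w 0.0501 pos [ 0.5288 -0.0148  0.1248] rot [-1.7996e+02  1.0000e-02 -9.3440e+01] F [-0.93 -0.17  0.33] t 36.0
```

>>> move_arm:
  deltas:
    - [[0,0,0,-0.0007,0,0.02,0.05],[0,0,0,-0.0007,0,0.04,0.05],[0,0,0,-0.0007,0,0.056,0.05],[0,0,0,-0.0007,0,0.067,0.05],[0,0,0,-0.0007,0,0.072,0.05],[0,0,0,-0.0007,0,0.0732,0.05],[0,0,0,-0.0007,0,0.0732,0.05],[0,0,0,-0.0007,0,0.0732,0.05],[0,0,0,-0.0007,0,0.0732,0.05]]

```text
t: 36.8
eef_pos: [0.5294, -0.0133, 0.052]
ee_rot: [-3.14, 0.001, -1.63]
force: [-0.5, 0.0, 0.9]
width: 0.05
```

>>> move_arm:
  deltas:
    - [[0,0,0,0,0,0,0.015],[0,0,0,0,0,0,0.015],[0,0,0,0,0,0,0.015],[0,0,0,0,0,0,0.015],[0,0,0,0,0,0,0.015],[0,0,0,0,0,0,0.015],[0,0,0,0,0,0,0.015]]

```text
t: 37.38
eef_pos: [0.5288, -0.0134, 0.0513]
ee_rot: [-3.141, 0.0, -1.63]
force: [-1.7, 0.1, 3.1]
width: 0.0258
```

>>> move_arm:
  deltas:
    - [[0,0,0,0,0,-0.003,0.015],[0,0,0,0,0,-0.008,0.015],[0,0,0,0,0,-0.016,0.015],[0,0,0,0,0,-0.026,0.015],[0,0,0,0,0,-0.04,0.015],[0,0,0,0,0,-0.055,0.015],[0,0,0,0,0,-0.075,0.015],[0,0,0,0,0,-0.09,0.015],[0,0,0,0,0,-0.1,0.015],[0,0,0,0,0,-0.1,0.015],[0,0,0,0,0,-0.1,0.015]]

```text
t: 38.3
eef_pos: [0.5287, -0.0134, 0.1516]
ee_rot: [-3.141, 0.001, -1.63]
force: [-0.2, -0.0, -3.1]
width: 0.0256
```

```bash
python3 plan.py .4897 -.2523 .11 -104.8
```

```text
turn z 11.41 shift [0.2408 0.0248 0.0416] w 0.0256 pos [ 0.5287 -0.0134  0.1516] rot [-1.7994e+02  4.0000e-02 -9.3390e+01] F [-0.15 -0.04 -3.06] t 38.3
```

>>> move_arm:
  deltas:
    - [[0,0,2.5,0.02,0.002,0,0.015],[0,0,5,0.05,0.005,0,0.015],[0,0,8,0.085,0.009,0,0.015],[0,0,11.4,0.12,0.012,0,0.015],[0,0,11.4,0.155,0.016,0,0.015],[0,0,11.4,0.19,0.02,0,0.015],[0,0,11.4,0.215,0.023,0.01,0.015],[0,0,11.4,0.233,0.025,0.025,0.015],[0,0,11.4,0.2405,0.025,0.0415,0.015],[0,0,11.4,0.2405,0.025,0.0415,0.015],[0,0,11.4,0.2405,0.025,0.0415,0.015],[0,0,11.4,0.2405,0.025,0.0415,0.015]]

```text
t: 39.3
eef_pos: [0.4895, -0.2518, 0.1095]
ee_rot: [3.141, -0.0, -1.829]
force: [0.4, 0.5, -2.0]
width: 0.0259
```

>>> move_arm:
  deltas:
    - [[0,0,0,0,0,0,0.015],[0,0,0,0,0,0,0.015],[0,0,0,0,0,0,0.015]]

```text
t: 39.55
eef_pos: [0.4902, -0.2515, 0.1104]
ee_rot: [-3.14, 0.0, -1.828]
force: [0.0, -0.1, -3.2]
width: 0.0256
```

```bash
python3 plan.py .4897 -.2521 .0393 -104.8
```

```text
turn z 0.08 shift [0.0007 0.0003 0.0711] w 0.0256 pos [ 0.4902 -0.2515  0.1104] rot [-1.7992e+02  1.0000e-02 -1.0472e+02] F [ 0.04 -0.1  -3.21] t 39.5
```

>>> move_arm:
  deltas:
    - [[0,0,0,0.0007,0.0003,0.012,0.015],[0,0,0,0.0007,0.0003,0.025,0.015],[0,0,0,0.0007,0.0003,0.035,0.015],[0,0,0,0.0007,0.0003,0.042,0.015],[0,0,0,0.0007,0.0003,0.046,0.015],[0,0,0,0.0007,0.0003,0.049,0.015],[0,0,0,0.0007,0.0003,0.051,0.015],[0,0,0,0.0007,0.0003,0.051,0.015]]

```text
t: 40.22
eef_pos: [0.4892, -0.2526, 0.0586]
ee_rot: [3.141, -0.0, -1.829]
force: [-0.4, -0.3, -3.1]
width: 0.0257
```

>>> move_arm:
  deltas:
    - [[0,0,0,0,0,0.003,0.015],[0,0,0,0,0,0.006,0.015],[0,0,0,0,0,0.009,0.015],[0,0,0,0,0,0.012,0.015],[0,0,0,0,0,0.015,0.015],[0,0,0,0,0,0.0175,0.015],[0,0,0,0,0,0.019,0.015],[0,0,0,0,0,0.0195,0.015],[0,0,0,0,0,0.0195,0.015]]

```text
t: 40.97
eef_pos: [0.4891, -0.2526, 0.0393]
ee_rot: [3.142, -0.0, -1.829]
force: [-1.3, 0.1, -0.1]
width: 0.0255
```

>>> move_arm:
  deltas:
    - [[0,0,0,0,0,0,0.045],[0,0,0,0,0,0,0.045],[0,0,0,0,0,0,0.045],[0,0,0,0,0,-0.015,0.045],[0,0,0,0,0,-0.04,0.045],[0,0,0,0,0,-0.075,0.05],[0,0,0,0,0,-0.11,0.0876],[0,0,0,0,0,-0.145,0.0876],[0,0,0,0,0,-0.16,0.0876],[0,0,0,0,0,-0.16,0.0876],[0,0,0,0,0,-0.16,0.0876],[0,0,0,0,0,-0.16,0.0876]]

```text
t: 41.97
eef_pos: [0.4887, -0.2524, 0.1986]
ee_rot: [3.141, 0.0, -1.829]
force: [0.1, 0.4, 0.6]
width: 0.084
```

```bash
python3 plan.py .565 -.10 .26 -93.4;python3 - <<'E'
from h import *
im,c=cam("wrist");a=cv2.resize(im[40:260,210:410],None,fx=2,fy=2,interpolation=cv2.INTER_CUBIC)
im,c=cam("top");b=cv2.resize(im[150:270,190:360],None,fx=2.3,fy=2.3,interpolation=cv2.INTER_CUBIC)
h=max(a.shape[0],b.shape[0]);o=np.zeros((h,a.shape[1]+b.shape[1],3),np.uint8);o[:a.shape[0],:a.shape[1]]=a;o[:b.shape[0],a.shape[1]:]=b
cv2.imwrite("pics/w8.png",o)
E
```

```text
turn z -11.39 shift [-0.1669 -0.0348 -0.0614] w 0.0840 pos [ 0.4887 -0.2524  0.1986] rot [ 1.7997e+02  2.0000e-02 -1.0479e+02] F [0.07 0.44 0.63] t 42.0
```

View pics/w8.png

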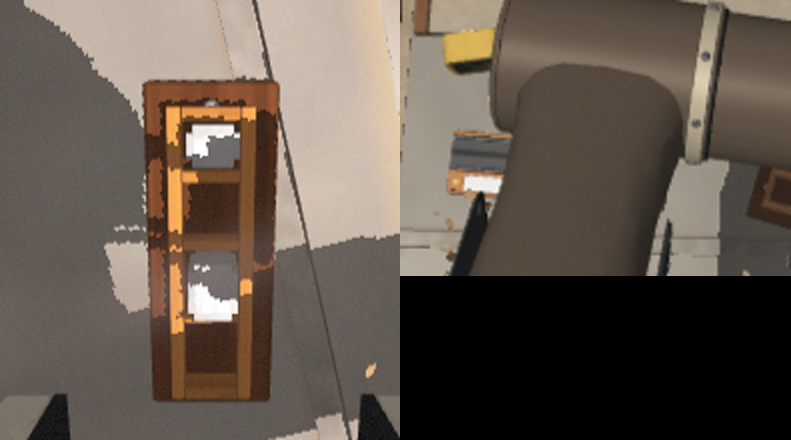

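>>> move_arm:
  deltas:
    - [[0,0,-3,-0.03,-0.01,-0.02,0.0876],[0,0,-6,-0.06,-0.025,-0.04,0.0876],[0,0,-9,-0.09,-0.04,-0.06,0.0876],[0,0,-11.4,-0.12,-0.05,-0.061,0.0876],[0,0,-11.4,-0.15,-0.06,-0.061,0.0876],[0,0,-11.4,-0.172,-0.068,-0.061,0.0876],[0,0,-11.4,-0.172,-0.068,-0.061,0.0876],[0,0,-11.4,-0.172,-0.068,-0.061,0.0876],[0,0,-11.4,-0.172,-0.068,-0.061,0.0876],[0,0,-11.4,-0.172,-0.068,-0.061,0.0876]]

```text
t: 42.9
eef_pos: [0.5982, -0.1043, 0.2596]
ee_rot: [3.14, -0.0, -1.63]
force: [-0.8, -0.6, 0.2]
width: 0.0875
```

```bash
python3 plan.py .615 -.10 .26 -93.4;python3 - <<'E'
from h import *
import pickle
im,c=cam("wrist");cv2.imwrite("pics/w9.png",cv2.resize(im[20:300,200:440],None,fx=2.1,fy=2.1,interpolation=cv2.INTER_CUBIC));pickle.dump(c,open("w9.pkl","wb"))
E
```

```text
turn z -0.01 shift [-0.0053 -0.0165 -0.0004] w 0.0875 pos [ 0.5982 -0.1043  0.2596] rot [ 1.7994e+02 -1.0000e-02 -9.3410e+01] F [-0.8  -0.56  0.23] t 42.9
```

View pics/w9.png

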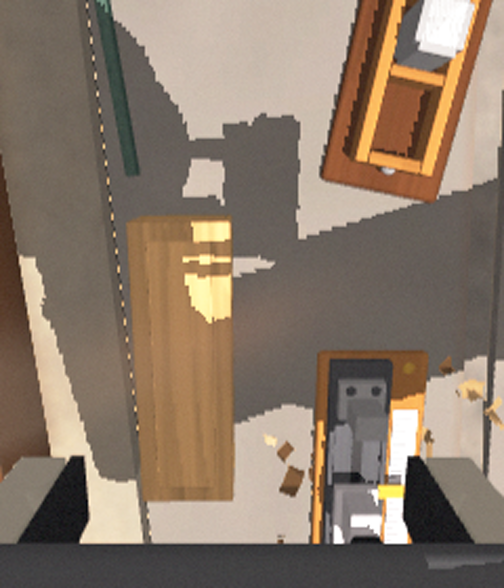

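```bash
cat > lid.py <<'E'
from h import *
import pickle
c=pickle.load(open("w9.pkl","rb"))
P=np.array([ray(c,200+u/2.1,20+v/2.1,.057)[:2] for u,v in [(128,220),(231,217),(233,498),(146,499)]])
a=P[3]+P[2]-P[0]-P[1];print(P.round(4).tolist(),[np.linalg.norm(P[i]-P[(i+1)%4]).round(4) for i in range(4)],P.mean(0).round(4),np.degrees(np.arctan2(a[1],a[0])))
for p,q in((0,3),(1,2)): d=P[q]-P[p];print(np.degrees(np.arctan2(d[1],d[0])))
E
python3 lid.py
```

```text
[[0.6594, -0.1657], [0.6023, -0.1639], [0.6125, 0.0098], [0.6679, 0.0071]] [np.float64(0.0572), np.float64(0.1739), np.float64(0.0554), np.float64(0.173)] [ 0.6355 -0.0782] 86.92142793931689
87.20589243559243
86.63847993514656
```

```bash
python3 plan.py .625 -.0776 .040 -93.1
```

```text
turn z -0.33 shift [-0.0284 -0.0251  0.2199] w 0.0878 pos [ 0.5982 -0.1044  0.2599] rot [ 1.7997e+02 -1.0000e-02 -9.3430e+01] F [-0.33 -0.74  0.19] t 43.0
```

>>> move_arm:
  deltas:
    - [[0,0,-0.3,-0.0285,-0.025,0.01,0.0876],[0,0,-0.3,-0.0285,-0.025,0.03,0.0876],[0,0,-0.3,-0.0285,-0.025,0.065,0.0876],[0,0,-0.3,-0.0285,-0.025,0.1,0.0876],[0,0,-0.3,-0.0285,-0.025,0.13,0.0876],[0,0,-0.3,-0.0285,-0.025,0.15,0.0876],[0,0,-0.3,-0.0285,-0.025,0.155,0.0876],[0,0,-0.3,-0.0285,-0.025,0.155,0.0876],[0,0,-0.3,-0.0285,-0.025,0.155,0.0876]]

```text
t: 43.7
eef_pos: [0.6261, -0.0772, 0.1064]
ee_rot: [-3.14, -0.0, -1.625]
force: [0.0, 0.3, 0.3]
width: 0.0877
```

```bash
python3 plan.py .625 -.0776 .040 -93.1
```

```text
turn z 0.00 shift [0.0004 0.0011 0.0664] w 0.0877 pos [ 0.6261 -0.0772  0.1064] rot [-1.7992e+02 -1.0000e-02 -9.3100e+01] F [0.   0.32 0.31] t 43.7
```

>>> move_arm:
  deltas:
    - [[0,0,0,0,0.001,0.01,0.0876],[0,0,0,0,0.001,0.022,0.0876],[0,0,0,0,0.001,0.034,0.0876],[0,0,0,0,0.001,0.045,0.0876],[0,0,0,0,0.001,0.054,0.0876],[0,0,0,0,0.001,0.061,0.0876],[0,0,0,0,0.001,0.065,0.0876],[0,0,0,0,0.001,0.065,0.0876],[0,0,0,0,0.001,0.065,0.0876]]

```text
t: 44.45
eef_pos: [0.6245, -0.0766, 0.04]
ee_rot: [3.141, -0.0, -1.624]
force: [0.6, 0.2, 0.8]
width: 0.0875
```

>>> move_arm:
  deltas:
    - [[0,0,0,0,0,0,0.08],[0,0,0,0,0,0,0.072],[0,0,0,0,0,0,0.065],[0,0,0,0,0,0,0.05],[0,0,0,0,0,0,0.05],[0,0,0,0,0,0,0.05],[0,0,0,0,0,0,0.05],[0,0,0,0,0,0,0.05],[0,0,0,0,0,0,0.05]]
  force: 25

```text
t: 45.2
eef_pos: [0.6251, -0.0765, 0.0407]
ee_rot: [-3.14, 0.0, -1.624]
force: [2.3, 0.4, 4.8]
width: 0.0578
```

>>> move_arm:
  deltas:
    - [[0,0,0,0,0,-0.006,0.05],[0,0,0,0,0,-0.02,0.05],[0,0,0,0,0,-0.04,0.05],[0,0,0,0,0,-0.065,0.05],[0,0,0,0,0,-0.09,0.05],[0,0,0,0,0,-0.115,0.05],[0,0,0,0,0,-0.13,0.05],[0,0,0,0,0,-0.13,0.05],[0,0,0,0,0,-0.13,0.05]]

```text
t: 45.95
eef_pos: [0.6234, -0.0765, 0.1699]
ee_rot: [3.141, 0.001, -1.625]
force: [-0.9, -0.2, -3.1]
width: 0.0577
```

```bash
python3 plan.py .4873 -.2617 .16 -104.8
```

```text
turn z 11.69 shift [0.1923 0.1259 0.0099] w 0.0577 pos [ 0.6234 -0.0765  0.1699] rot [ 1.7994e+02  4.0000e-02 -9.3110e+01] F [-0.86 -0.2  -3.13] t 46.0
```

>>> move_arm:
  deltas:
    - [[0,0,2,0.015,0.01,0,0.05],[0,0,4,0.035,0.022,0,0.05],[0,0,6,0.06,0.04,0,0.05],[0,0,8,0.085,0.056,0,0.05],[0,0,10,0.11,0.072,0,0.05],[0,0,11.7,0.135,0.088,0,0.05],[0,0,11.7,0.157,0.102,0,0.05],[0,0,11.7,0.175,0.115,0,0.05],[0,0,11.7,0.187,0.123,0.005,0.05],[0,0,11.7,0.192,0.126,0.01,0.05],[0,0,11.7,0.192,0.126,0.01,0.05],[0,0,11.7,0.192,0.126,0.01,0.05]]

```text
t: 46.95
eef_pos: [0.4877, -0.2613, 0.1589]
ee_rot: [3.139, 0.0, -1.83]
force: [0.6, -0.1, -2.1]
width: 0.0578
```

>>> move_arm:
  deltas:
    - [[0,0,0,0,0,0,0.05],[0,0,0,0,0,0,0.05],[0,0,0,0,0,0,0.05],[0,0,0,0,0,0,0.05]]

```text
t: 47.28
eef_pos: [0.4888, -0.261, 0.1602]
ee_rot: [-3.141, 0.0, -1.828]
force: [-0.6, -0.5, -2.7]
width: 0.0579
```

```bash
python3 plan.py .4873 -.2617 .08 -104.8;python3 - <<'E'
from h import *
import pickle
im,c=cam("wrist");cv2.imwrite("pics/w10.png",cv2.resize(im[20:300,200:440],None,fx=2.1,fy=2.1,interpolation=cv2.INTER_CUBIC));pickle.dump(c,open("w10.pkl","wb"))
E
```

```text
turn z 0.08 shift [0.001  0.0012 0.0802] w 0.0579 pos [ 0.4888 -0.261   0.1602] rot [-179.99    0.   -104.72] F [-0.56 -0.48 -2.71] t 47.3
```

View pics/w10.png

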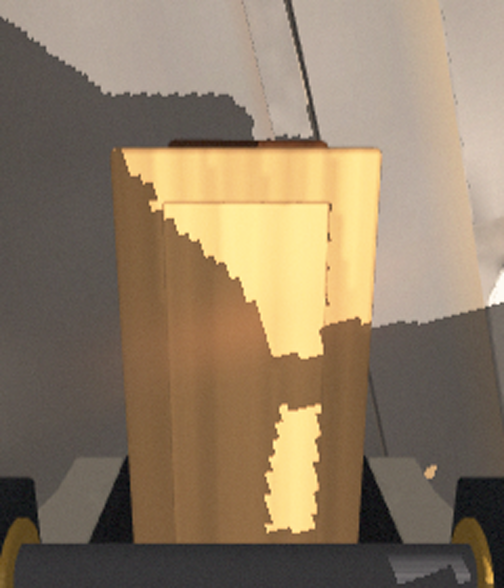

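Run:
```python
from h import *
import pickle
c=pickle.load(open("w10.pkl","rb"))
t=np.array([.4888,-.261]);th=np.radians(-104.72);e=np.array([np.cos(th),np.sin(th)]);n=np.array([-e[1],e[0]])
for u,v,z in [(113,150,.1765),(381,150,.1765),(170,142,.01),(327,142,.01)]:
    d=ray(c,200+u/2.1,20+v/2.1,z)[:2]-t;print(d@e,d@n)
```

```text
0.08642198844299942 0.028036262589217646
0.08642232397859498 -0.02884141151441449
0.09576095908589483 0.034286270573742235
0.09576138324070439 -0.03761095785336285
```

>>> move_arm:
  deltas:
    - [[0,0,0,0.0012,0.0012,0.012,0.05],[0,0,0,0.0012,0.0012,0.028,0.05],[0,0,0,0.0012,0.0012,0.044,0.05],[0,0,0,0.0012,0.0012,0.058,0.05],[0,0,0,0.0012,0.0012,0.068,0.05],[0,0,0,0.0012,0.0012,0.075,0.05],[0,0,0,0.0012,0.0012,0.08,0.05],[0,0,0,0.0012,0.0012,0.083,0.05],[0,0,0,0.0012,0.0012,0.086,0.05],[0,0,0,0.0012,0.0012,0.088,0.05],[0,0,0,0.0012,0.0012,0.088,0.05]]

```text
t: 48.25
eef_pos: [0.4869, -0.2624, 0.0722]
ee_rot: [-3.141, 0.0, -1.829]
force: [-0.0, 0.3, -2.9]
width: 0.0579
```

>>> move_arm:
  deltas:
    - [[0,0,0,0,0,0.003,0.05],[0,0,0,0,0,0.006,0.05],[0,0,0,0,0,0.009,0.05],[0,0,0,0,0,0.012,0.05],[0,0,0,0,0,0.014,0.05],[0,0,0,0,0,0.016,0.05],[0,0,0,0,0,0.017,0.05],[0,0,0,0,0,0.017,0.05]]

```text
t: 48.92
eef_pos: [0.4873, -0.2625, 0.055]
ee_rot: [-3.141, 0.0, -1.829]
force: [2.0, -2.8, -3.7]
width: 0.0576
```

>>> move_arm:
  deltas:
    - [[0,0,0,0,0,0.001,0.05],[0,0,0,0,0,0.002,0.05],[0,0,0,0,0,0.003,0.05],[0,0,0,0,0,0.004,0.05],[0,0,0,0,0,0.005,0.05],[0,0,0,0,0,0.005,0.05]]
  force: 40

```text
t: 49.42
eef_pos: [0.4868, -0.2627, 0.0507]
ee_rot: [-3.141, -0.0, -1.828]
force: [-1.1, -1.3, 7.1]
width: 0.0575
```

>>> move_arm:
  deltas:
    - [[0,0,0,0,0,0.001,0.05],[0,0,0,0,0,0.002,0.05],[0,0,0,0,0,0.002,0.05],[0,0,0,0,0,0.002,0.05]]

```text
t: 49.75
eef_pos: [0.4868, -0.2627, 0.0506]
ee_rot: [-3.141, -0.001, -1.828]
force: [-7.3, 3.7, 26.2]
width: 0.0577
```

>>> move_arm:
  deltas:
    - [[0,0,0,0,0,-0.002,0.05],[0,0,0,0,0,-0.002,0.0876],[0,0,0,0,0,-0.002,0.0876],[0,0,0,0,0,-0.002,0.0876],[0,0,0,0,0,-0.002,0.0876],[0,0,0,0,0,-0.02,0.0876],[0,0,0,0,0,-0.05,0.0876],[0,0,0,0,0,-0.09,0.0876],[0,0,0,0,0,-0.13,0.0876],[0,0,0,0,0,-0.17,0.0876],[0,0,0,0,0,-0.2,0.0876],[0,0,0,0,0,-0.2,0.0876]]

```text
t: 50.75
eef_pos: [0.4897, -0.2636, 0.2553]
ee_rot: [-3.131, -0.001, -1.828]
force: [0.9, -0.1, 0.8]
width: 0.0876
```

>>> move_arm:
  deltas:
    - [[0,0,0,0,0,0,0.0876],[0,0,0,0,0,0,0.0876],[0,0,0,0,0,0,0.0876]]

```text
t: 51.0
eef_pos: [0.486, -0.2621, 0.2466]
ee_rot: [3.139, 0.0, -1.829]
force: [-0.2, -0.6, 0.0]
width: 0.0879
```

```bash
python3 plan.py .525 .06 .26 -93.4;python3 - <<'E'
from h import *
import pickle
im,c=cam("wrist");cv2.imwrite("pics/w11.png",cv2.resize(im[75:275,250:380],None,fx=3,fy=3,interpolation=cv2.INTER_CUBIC));pickle.dump(c,open("w11.pkl","wb"))
E
```

```text
turn z -11.39 shift [-0.3214  0.0445 -0.0134] w 0.0879 pos [ 0.486  -0.2621  0.2466] rot [ 1.7985e+02  1.0000e-02 -1.0479e+02] F [-0.19 -0.59  0.04] t 51.0
```

View pics/w11.png

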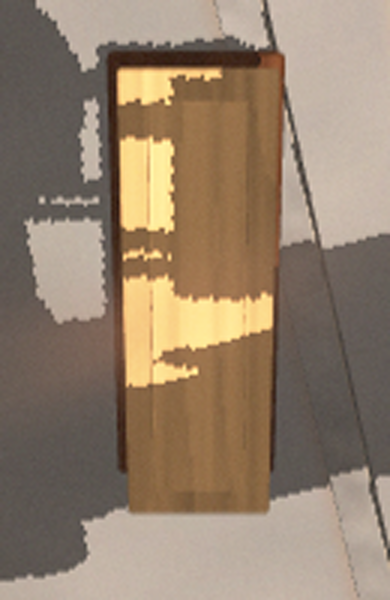

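>>> move_arm:
  deltas:
    - [[0,0,-3,-0.03,0.004,-0.01,0.0876],[0,0,-6,-0.065,0.009,-0.013,0.0876],[0,0,-9,-0.1,0.014,-0.013,0.0876],[0,0,-11.4,-0.14,0.02,-0.013,0.0876],[0,0,-11.4,-0.18,0.026,-0.013,0.0876],[0,0,-11.4,-0.22,0.031,-0.013,0.0876],[0,0,-11.4,-0.255,0.036,-0.013,0.0876],[0,0,-11.4,-0.285,0.04,-0.013,0.0876],[0,0,-11.4,-0.31,0.043,-0.013,0.0876],[0,0,-11.4,-0.321,0.0445,-0.013,0.0876],[0,0,-11.4,-0.321,0.0445,-0.013,0.0876],[0,0,-11.4,-0.321,0.0445,-0.013,0.0876]]

```text
t: 52.05
eef_pos: [0.5253, 0.0594, 0.2602]
ee_rot: [3.14, -0.001, -1.628]
force: [-0.9, -0.0, -1.0]
width: 0.0878
```

>>> move_arm:
  deltas:
    - [[0,0,0,0,0,0,0.0876],[0,0,0,0,0,0,0.0876],[0,0,0,0,0,0,0.0876]]

```text
t: 52.3
eef_pos: [0.5255, 0.0583, 0.2611]
ee_rot: [3.141, -0.0, -1.631]
force: [-0.5, -0.7, 0.2]
width: 0.0877
```

Run:
```python
from h import *
import pickle
im,c=cam("wrist");cv2.imwrite("pics/w12.png",cv2.resize(im[50:200,270:370],None,fx=4,fy=4,interpolation=cv2.INTER_CUBIC));pickle.dump(c,open("w12.pkl","wb"))
```

```text
(no output)
```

View pics/w12.png

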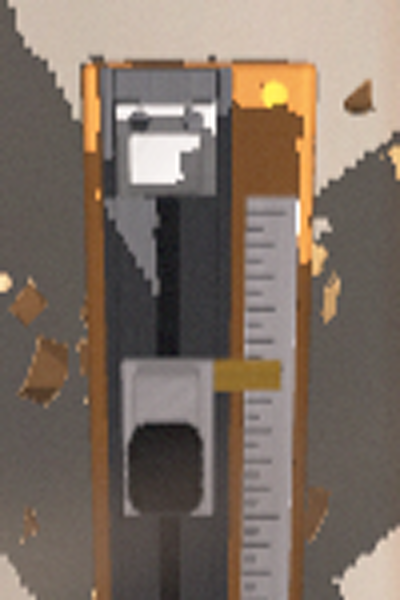

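Run:
```python
from h import *
import pickle
O=np.array([.5212,.0571]);th=np.radians(86.6);e=np.array([np.cos(th),np.sin(th)])
def g(pk,ox,oy,s,L):
    c=pickle.load(open(pk,"rb"))
    for nm,v,z in L: print(nm,((ray(c,ox+165/s,oy+v/s,z)[:2]-O)@e*1000).round(1))
g("w12.pkl",270,50,4,[("eb",197,.032),("eb66",191,.066),("shoe front",360,.032),("stop top front",372,.066),("grip f",422,.095),("grip b",514,.095)])
c=pickle.load(open("w11.pkl","rb"))
P=np.array([ray(c,250+u/3,75+v/3,.067)[:2] for u,v in [(117,67),(276,68),(269,512),(128,512)]]);a=P[3]+P[2]-P[0]-P[1]
print("lid",P.mean(0),np.degrees(np.arctan2(a[1],a[0])),[np.linalg.norm(P[i]-P[(i+1)%4]).round(4) for i in range(4)])
```

```text
eb -84.7
eb66 -85.9
shoe front -35.6
stop top front -36.0
grip f -26.2
grip b -0.7
lid [ 0.48627048 -0.2625341 ] 75.4312780355236 [np.float64(0.0563), np.float64(0.1736), np.float64(0.0581), np.float64(0.1739)]
```

```bash
python3 -c "
from station import arm
print(arm.job_done())"
```

```text
the job is handed in; nothing more can be done
None
```

The length stop was set from the two blocks that were in the box (20 and 30 mm), and the job is handed in with no verdict reported.

- **Lid off:** I drew it off and set it beyond the rail. It was then knocked about 3 cm aside, so I found it again in the wrist camera before picking it up.
- **Row and stop:** I slid the stop back and stood the 30 mm block, then the 20 mm block, on the bed from the end block. I then pushed the stop up until it met a hard stop at 19 N.
- **Blocks and lid back:** Each block went back into its own pocket. The lid was pressed home to a hard stop at 26 N.

**Last checks:**
- **Stop:** the camera reads it at about 49 to 50 mm against the 50 mm target.
- **Blocks:** seen standing in their own pockets before the lid went on.
- **Lid:** the camera puts it within about 1 mm and 0.2° of where it started. Its rim height from the gripper is about 10 mm, as it should be when seated.
- **Arm:** at t ≈ 52 s it was clear of everything, and no move went near the tape measure, pencil or notebook. I did not measure those three again at the end.

**Disagreement:** the arm's own travel put the stop about 5 mm further in than the camera did, probably because the fingers slipped on the thumb grip. I went by the camera and the hard contact with the closed row.

I viewed 16 pictures, two past the budget of 14.

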